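# Turn over two lidded agar dishes and stack them in the empty sloping rack

### The arm

A 7-joint arm with a two-finger parallel gripper is mounted at the origin on the work surface. World frame = base frame: x ahead of the robot, y to its left, z up, the work surface at z = 0. Lengths are in m, angles in rad, forces in N, time in s.
With the tool pointing down it reaches from about 0.375 to 0.925 m from the base axis. Payload 3.1 kg.
Tool frame: the origin (TCP) lies at the very end of the fingers, on their centre line; the grasp point (between the pads) lies 19 mm behind it; z points along the fingers, y is the direction in which the jaws open and shut (so a half turn about z gives the same grasp; the last joint's range is limited). The gripper opens to 85 mm and grips with 20 to 120 N. Pads are 22 mm wide; open, the fingers measure 114 mm over their backs; the gripper's body (76 mm by 85 mm) begins 54 mm behind the grasp point. The pads swing forward as they close: fully open they stand 13 mm farther back than shut.
Start: joints at [1.125, 0.383, 0.044, 1.598, -0.018, 1.161, -0.05], TCP at [0.222, -0.611, 0.231] pointing down, gripper open.
Joint ranges: [-2.61, 2.61], [-0.41, 2.15], [-1.48, 1.57], [0, 2.5], [-1.57, 4.71], [0.05, 1.97], [-2.85, 2.85]. Speed limits (rad/s): [2.79, 2.79, 3.14, 3.14, 3.14, 3.14, 3.14].

### API

Orientations are given as a rotation vector (axis times angle).
In Python, from bench import r, imaging gives the robot as it stands. The module is installed in compiled form; this text tells all that it offers.
- The arm moves only by the tool step_arm, never from a script. Its argument "commands" is a list of rows, each a list of 7 numbers: the shift along the tool's x, y, z in cm, then the turn, a rotation vector about the tool's x, y, z in rad, then the opening, from 0 (shut) to 1 (fully open). A call has 1 to 10 rows; each row is the pose to reach, as a shift and turn from the pose commanded when the call began, along the tool's axes at that moment; what a row does not reach only later rows make up. A row lasts 1/12 s, in which the tool goes at most 41.7 mm and 7.16 degrees, less where a joint would pass 70% of its speed; a pose out of reach is approached as far as the arm can. A call with a gripper value outside its range is refused whole. The fingers move at their own pace and stop on an object; "newtons" is the grip in N (left out, the last holds). Time passes only in rows, so rows that repeat a pose let the fingers close. It gives the time, the measured TCP pose, the force and the opening at its end, in the units of the state.
- r.read_state(): the state, without advancing time (a new reading comes with each control period).
- imaging.capture(name): name is "side" or "top"; returns a dict with "frame" (480x640x3 uint8, red, green, blue), "range_z" (480x640 float32, m along the optical axis (not along the pixel's ray), 0 where there is no reading), "fx", "fy", "cx", "cy" (pixels), "extrinsics" (4x4, takes a point from camera to world coordinates). Camera axes: x right, y up, looking along -z (the intrinsics and any distortion apply to the point x, -y, -z); pixel columns grow to the right and rows downward; lengths in m; the calibration is good to about 2 mm. A picture is of the moment at which its call begins.
- r.close_job(): hands the job in, once; it reports no verdict.
The state is a dict: "t": time; "joint_pos": joint angles; "dq": joint speeds; "joint_efforts": joint torques, N m; "tool_pos": TCP position; "ee_rot": TCP orientation; "force": force on the tool from outside, world axes, zero at the start; "ft_torque": the same for the moment, N m; "width": finger opening in m.
Only numpy, scipy, OpenCV 4.12 (cv2) and the standard library are available. Lean on these libraries where they do the work, as an engineer would, in place of code of your own. Each camera call takes 0.05 s, during which the arm holds its last target. There are 200 camera calls.

### The job

Two square lidded culture dishes lie lid up, shingled, on one of the two sloping grey metal stands. Turn each of them over, holding its base and lid together, and stack them lid down on the other, empty stand in the same shingled way: one flat against the back plate with its edge on the lower ledge, the other flat on top of it with its edge on the upper ledge, both centred across the width. Keep both dishes closed all the time, and leave the other things on the bench where they are.

Things in the scene. Friction and masses are not known exactly. Their poses are not given: they have to be found in the camera images.
- loaded_slope: Fixed grey metal stand that carries the two dishes, 120 mm wide; its back plate slopes 50 deg from level. Origin: where back plate and lower ledge meet, mid-width, 18 mm above the bench. x points down the slope, y along the ledges, z out of the back plate, up and away from the robot. At the start both dishes are lid up (lid to +z), edges along the ledges, centred on y = 0.
- loaded_top (a point): Mid-width of the top edge of the loaded stand's back plate (x = -62 mm in its frame; same axes). The plate is 100 mm wide, 4 mm thick; behind and above this edge is free room for a finger. Both stands are alike: no side walls; two stepped ledges let dishes lie shingled, the upper one face to face on the lower but 36 mm higher up the slope.
- rack_slope: The other stand, empty, fixed, same build, same frame (x down the slope, z out of the back plate). Its surfaces in this frame: back plate z = 0 for x from -62 to 0 mm; lower ledge x = 0, z 0 to 27 mm; riser z = 27 mm, x -36 to 0 (so the lower dish stands in a 27 mm wide slot, 36 mm deep); upper ledge x = -36 mm, z 27 to 50 mm.
- rack_low (a point): Point on the empty stand's back plate where the centre of the lid's outer face belongs for the lower dish, lid down (50.5 mm up the slope from the lower ledge). Axes as rack_slope.
- rack_high (a point): Point where the centre of the lid's outer face belongs for the upper dish, lid down on the lower dish (21 mm out from the back plate, 50.5 mm up the slope from the upper ledge). Axes as rack_slope.
- first_lid: Frosted, half-clear lid with white skirt, 101 mm square, 12 mm high over its skirt, top 3 mm thick, 35 g; loose, simply set over its base with 2 mm play. Origin: centre of its flat outer face; z out of that face, away from the base; x, y parallel to the sides. Of the dish underneath at the start: on the lower ledge, its upper edge 39 mm past the back plate's top.
- first_base: Clear base with a tan agar layer, 92 mm square, 18 mm high, about 70 g (50 to 90). Origin: centre of its outer underside; z points to the lid. Closed dish: 21 mm thick from this face to the lid's outer face. Of the dish underneath at the start, lying on the back plate.
- second_lid: Frosted, half-clear lid with white skirt, 101 mm square, 12 mm high over its skirt, top 3 mm thick, 35 g; loose, simply set over its base with 2 mm play. Origin: centre of its flat outer face; z out of that face, away from the base; x, y parallel to the sides. Of the dish on top, on the upper ledge: its upper edge stands 36 mm past the dish beneath, room to grip base and lid with the tool leaning 40 deg along the slope.
- second_base: Clear base with a tan agar layer, 92 mm square, 18 mm high, about 70 g (50 to 90). Origin: centre of its outer underside; z points to the lid. Closed dish: 21 mm thick from this face to the lid's outer face. Of the dish on top at the start, lying on the other dish's lid.
- bottle: Bystander: loose capped glass bottle, 60 mm diameter, 130 mm high; origin at the centre of its underside.
- tipbox: Bystander: loose grey box of pipette tips with clear cover, 80 x 120 x 57 mm; origin at the centre of its underside.
- tuberack: Bystander: loose blue rack with twelve red-capped tubes, 70 x 200 mm, 58 mm high; origin at the centre of its underside.
- timer: Bystander: small flat white laboratory timer, 65 x 70 x 18 mm; origin at the centre of its underside.
Mind the look-alikes: they are no part of the job. What is shaped like the first_lid but green, orange or red is not meant.

How it is judged:
On the way, in this order (a step that is already met when the one before it is completed fails the run):
1. one dish lies lid down on the lower ledge of the empty rack, flat against its back plate (((x of first_lid in the frame of rack_slope between -0.0585 and -0.0425 m and y of first_lid in the frame of rack_slope between -0.02 and 0.02 m and z of first_lid in the frame of rack_slope between -0.005 and 0.005 m and z of first_base in the frame of rack_slope between 0.016 and 0.026 m and angle between the z axis of each of first_lid, first_base and the z axis of rack_slope, either way round below 0.1 rad and distance between first_lid and first_base below 0.026 m) or (x of second_lid in the frame of rack_slope between -0.0585 and -0.0425 m and y of second_lid in the frame of rack_slope between -0.02 and 0.02 m and z of second_lid in the frame of rack_slope between -0.005 and 0.005 m and z of second_base in the frame of rack_slope between 0.016 and 0.026 m and angle between the z axis of each of second_lid, second_base and the z axis of rack_slope, either way round below 0.1 rad and distance between second_lid and second_base below 0.026 m))), for 0.2 s.
2. both dishes lie lid down in the rack, one on the lower ledge, the other shingled on it on the upper ledge ((((x of second_lid in the frame of rack_slope between -0.0585 and -0.0425 m and y of second_lid in the frame of rack_slope between -0.02 and 0.02 m and z of second_lid in the frame of rack_slope between -0.005 and 0.005 m and z of second_base in the frame of rack_slope between 0.016 and 0.026 m and angle between the z axis of each of second_lid, second_base and the z axis of rack_slope, either way round below 0.1 rad and distance between second_lid and second_base below 0.026 m) and (x of first_lid in the frame of rack_slope between -0.0945 and -0.0785 m and y of first_lid in the frame of rack_slope between -0.02 and 0.02 m and z of first_lid in the frame of rack_slope between 0.016 and 0.026 m and z of first_base in the frame of rack_slope between 0.037 and 0.047 m and angle between the z axis of each of first_lid, first_base and the z axis of rack_slope, either way round below 0.1 rad and distance between first_lid and first_base below 0.026 m)) or ((x of first_lid in the frame of rack_slope between -0.0585 and -0.0425 m and y of first_lid in the frame of rack_slope between -0.02 and 0.02 m and z of first_lid in the frame of rack_slope between -0.005 and 0.005 m and z of first_base in the frame of rack_slope between 0.016 and 0.026 m and angle between the z axis of each of first_lid, first_base and the z axis of rack_slope, either way round below 0.1 rad and distance between first_lid and first_base below 0.026 m) and (x of second_lid in the frame of rack_slope between -0.0945 and -0.0785 m and y of second_lid in the frame of rack_slope between -0.02 and 0.02 m and z of second_lid in the frame of rack_slope between 0.016 and 0.026 m and z of second_base in the frame of rack_slope between 0.037 and 0.047 m and angle between the z axis of each of second_lid, second_base and the z axis of rack_slope, either way round below 0.1 rad and distance between second_lid and second_base below 0.026 m)))), for 0.2 s.
At the end, for the whole second after the job is handed in: Both dishes closed, at rest, lid down on the formerly empty rack, either one below: the lower on back plate and lower ledge, the upper on it and on the upper ledge; each within 5 mm of lying flat, 8 mm of its ledge, 20 mm of mid-width, parallel to the plate within 0.1 rad ((((x of second_lid in the frame of rack_slope between -0.0585 and -0.0425 m and y of second_lid in the frame of rack_slope between -0.02 and 0.02 m and z of second_lid in the frame of rack_slope between -0.005 and 0.005 m and z of second_base in the frame of rack_slope between 0.016 and 0.026 m and angle between the z axis of each of second_lid, second_base and the z axis of rack_slope, either way round below 0.1 rad and distance between second_lid and second_base below 0.026 m) and (x of first_lid in the frame of rack_slope between -0.0945 and -0.0785 m and y of first_lid in the frame of rack_slope between -0.02 and 0.02 m and z of first_lid in the frame of rack_slope between 0.016 and 0.026 m and z of first_base in the frame of rack_slope between 0.037 and 0.047 m and angle between the z axis of each of first_lid, first_base and the z axis of rack_slope, either way round below 0.1 rad and distance between first_lid and first_base below 0.026 m)) or ((x of first_lid in the frame of rack_slope between -0.0585 and -0.0425 m and y of first_lid in the frame of rack_slope between -0.02 and 0.02 m and z of first_lid in the frame of rack_slope between -0.005 and 0.005 m and z of first_base in the frame of rack_slope between 0.016 and 0.026 m and angle between the z axis of each of first_lid, first_base and the z axis of rack_slope, either way round below 0.1 rad and distance between first_lid and first_base below 0.026 m) and (x of second_lid in the frame of rack_slope between -0.0945 and -0.0785 m and y of second_lid in the frame of rack_slope between -0.02 and 0.02 m and z of second_lid in the frame of rack_slope between 0.016 and 0.026 m and z of second_base in the frame of rack_slope between 0.037 and 0.047 m and angle between the z axis of each of second_lid, second_base and the z axis of rack_slope, either way round below 0.1 rad and distance between second_lid and second_base below 0.026 m))) and linear speed of each of first_lid, first_base, second_lid, second_base below 0.02 m/s); the robot touches nothing.
It fails at once if the lid of the lower dish comes off its base (parted by more than about 6 mm) (distance between first_lid and first_base above 0.0275 m).
It fails at once if the lid of the upper dish comes off its base (parted by more than about 6 mm) (distance between second_lid and second_base above 0.0275 m).
It fails at once if the bottle, tip box, tube rack or timer is moved by more than 30 mm (distance of any of bottle, tipbox, tuberack, timer from where it was at the start of the episode above 0.03 m).
It also fails if it takes over 64 s, if anything falls off the work surface, if the arm or the gripper's body presses on something with over 40 N, if the wrist force passes 120 N, or if a joint passes its speed limit or range.

## Working session

There is one attempt and no reset: what is moved stays moved. The work goes in short steps, Python scripts to look and compute and a tool call to move; the robot and the scene stay as the last step left them, time stands still between calls to the robot, and variables do not carry over. Pictures are saved under pics/ and viewed, about 8 in all and at most 12, crops included, and the job is handed in when it is done.

Besides the shell and the picture viewer there is one more tool, called after ">>>" by a JSON object that holds its "name" and its "arguments", one argument or row to a line. step_arm: Moves the arm, as the interface text tells. Its arguments: {"type":"object","properties":{"commands":{"type":"array","items":{"type":"array","items":{"type":"number"}}},"newtons":{"type":"number"}},"required":["commands"]}

```bash
mkdir -p pics; ls; python3 - <<'E'
from bench import r, imaging
import cv2,numpy as np
s=r.read_state()
for k,v in s.items(): print(k,np.round(v,4))
for n in("side","top"):
    c=imaging.capture(n); cv2.imwrite(f"pics/{n}0.png",c["frame"][:,:,::-1]); np.savez(f"{n}0.npz",**c)
    print(n,c["fx"],c["fy"],c["cx"],c["cy"]); print(np.round(c["extrinsics"],4)); print([k for k in c], (c["range_z"]>0).mean())
E
```

```text
pics
t 0.0
joint_pos [ 1.1252  0.3838  0.0438  1.5996 -0.0179  1.1612 -0.0499]
dq [-0.0008 -0.0005 -0.0004 -0.0017 -0.0019  0.0005 -0.0007]
joint_efforts [-4.00000e-04 -4.33460e+01  1.02420e+00 -2.49516e+01  1.07000e-02
  1.14000e-02 -0.00000e+00]
tool_pos [ 0.2212 -0.6102  0.2299]
ee_rot [-3.0917e+00 -5.4320e-01  9.0000e-04]
force [-0.2979  0.6975 -0.3363]
ft_torque [-0.0448 -0.0213 -0.0285]
width 0.0849
side 616.8125545997805 616.8125545997805 326.82117393656705 261.15266893481703
[[-0.757   0.4086 -0.51   -0.1109]
 [-0.6534 -0.4718  0.592   0.8122]
 [ 0.0013  0.7814  0.6241  0.9408]
 [ 0.      0.      0.      1.    ]]
['frame', 'range_z', 'fx', 'fy', 'cx', 'cy', 'extrinsics'] 0.9961848958333334
top 570.9402264291616 570.9402264291616 309.591467909701 240.8554794335889
[[ 0.0226  0.9984 -0.0526  0.5047]
 [-0.9996  0.0234  0.0154  0.0101]
 [ 0.0166  0.0522  0.9985  1.3913]
 [ 0.      0.      0.      1.    ]]
['frame', 'range_z', 'fx', 'fy', 'cx', 'cy', 'extrinsics'] 0.995771484375
```

View pics/side0.png

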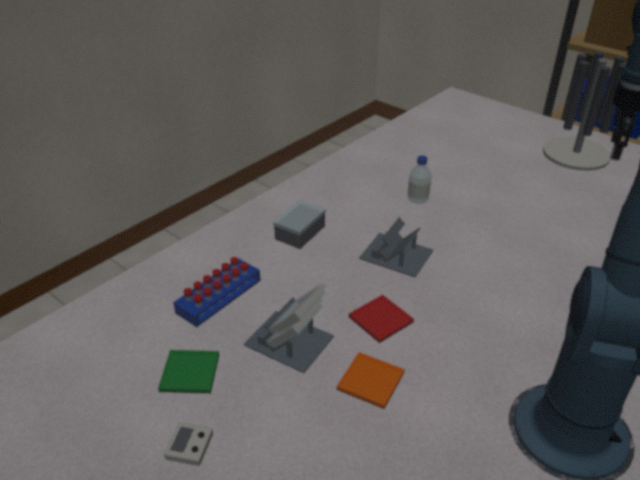

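View pics/top0.png

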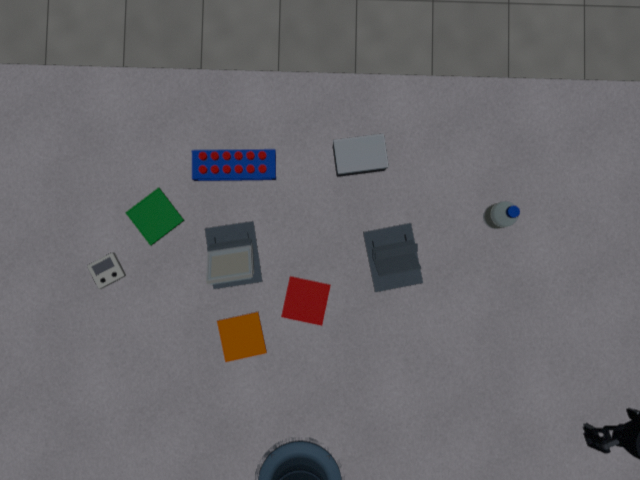

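The side view shows the loaded stand at about (290,335) and the empty one at (397,248). In the top view they are at (233,258) and (393,258), with their slopes falling away from the robot. Next I measure both with colour masks and depth.

```bash
cat > h.py <<'E'
import numpy as np, cv2
from scipy.spatial.transform import Rotation as R
def cloud(c):
    z=c["range_z"]; v,u=np.mgrid[:480,:640]
    P=np.stack([(u-c["cx"])/c["fx"]*z,-(v-c["cy"])/c["fy"]*z,-z],-1)
    E=c["extrinsics"]; W=P@E[:3,:3].T+E[:3,3]; W[z<=0]=np.nan; return W
def plane(p):
    for _ in range(6):
        m=p.mean(0); n=np.linalg.svd(p-m,full_matrices=False)[2][2]; n*=np.sign(n[2])
        d=(p-m)@n; p=p[abs(d)<max(.0015,2*d.std())]
    return m,n,len(p),d.std()
E
python3 - <<'E'
from h import *
for n in("side","top"):
    c=dict(np.load(f"{n}0.npz")); W=cloud(c); f=c["frame"].astype(int)
    b=W[...,2]; sel=(abs(b)<.03)&(W[...,0]>.2)&(W[...,0]<.8)&(abs(W[...,1])<.5); print(n,"bench z",np.nanmedian(b[sel]))
    for nm,cx,cy in(("loaded",.5,.13),("empty",.5,-.15)):
        m=(abs(W[...,0]-cx)<.13)&(abs(W[...,1]-cy)<.11)
        dark=m&(f.sum(-1)<330)&(f.max(-1)-f.min(-1)<40)
        base=dark&(b<.015)
        pts=W[base]; r=cv2.minAreaRect((pts[:,:2]*1000).astype(np.float32)); print(nm,"base rect mm",r,"z",np.median(pts[:,2]),len(pts))
        hi=m&(b>.025)&(f.max(-1)-f.min(-1)<50); q=W[hi]; print(" hi",len(q),q.min(0).round(3),q.max(0).round(3))
        if len(q)>50:
            M,N,k,s=plane(q[q[:,2]>(.06 if nm=="loaded" else .03)]); print(" plane",M.round(4),N.round(4),k,s, "tilt",np.degrees(np.arccos(N[2])),"yaw",np.degrees(np.arctan2(N[1],N[0])))
E
```

```text
side bench z -0.0003060579222106119
loaded base rect mm ((503.27581787109375, 129.056884765625), (249.3331298828125, 212.8828887939453), 5.414398193359375) z 0.005093361729545054 2148
 hi 2003 [0.474 0.115 0.025] [0.583 0.234 0.151]
 plane [0.5108 0.1885 0.1116] [0.6654 0.2432 0.7057] 1281 0.008339089396130959 tilt 45.11066877479844 yaw 20.07917844560927
empty base rect mm ((516.9616088867188, -142.763916015625), (168.62826538085938, 303.96575927734375), 25.419755935668945) z 0.004637720066951845 1297
 hi 687 [ 0.5   -0.26   0.025] [ 0.6   -0.152  0.079]
 plane [ 0.5465 -0.2053  0.0632] [-0.5232 -0.1145  0.8445] 346 0.0033811267628280346 tilt 32.383102130667645 yaw -167.65857362952895
top bench z -6.0428661875722156e-05
loaded base rect mm ((500.14825439453125, 130.8419189453125), (258.2738037109375, 217.206298828125), 0.24419008195400238) z 0.004377710552402769 1689
 hi 1903 [0.473 0.115 0.025] [0.594 0.228 0.155]
 plane [0.5213 0.1704 0.1122] [0.7481 0.1313 0.6505] 1289 0.00141031415957256 tilt 49.42324516140923 yaw 9.956329906589314
empty base rect mm ((499.5525817871094, -150.26315307617188), (219.4947509765625, 258.6180725097656), 89.59623718261719) z 0.004231993521362609 2118
 hi 1213 [ 0.497 -0.26   0.025] [ 0.599 -0.16   0.082]
 plane [ 0.5412 -0.2121  0.0547] [-0.0251 -0.0038  0.9997] 1098 0.014821909568979661 tilt 1.4541364848992193 yaw -171.36040648803012
```

```bash
python3 - <<'E'
from h import *
c=dict(np.load("top0.npz")); W=cloud(c); f=c["frame"]; g=cv2.GaussianBlur(cv2.cvtColor(f,cv2.COLOR_RGB2GRAY),(3,3),0)
for nm,u0,u1,v0,v1 in(("loaded",195,272,212,298),("empty",350,435,212,300)):
    s=np.s_[v0:v1,u0:u1]; t,_=cv2.threshold(g[s],0,255,cv2.THRESH_OTSU)
    w=W[s]; z=w[...,2]
    bg=(g[s]<t)&(z<.015) if nm=="loaded" else (g[s]<t)
    n,l,st,_=cv2.connectedComponentsWithStats(bg.astype(np.uint8)); bg=l==1+st[1:,4].argmax()
    low=bg&(z<.012)&(z>-.004); p=w[low]; rr=cv2.minAreaRect((p[:,:2]*1000).astype(np.float32)); print(nm,t,"base",rr,len(p))
    # image-space base outline
    for lab,mask in(("base",bg),):
        r=cv2.minAreaRect(np.argwhere(mask)[:,::-1].astype(np.float32)); print("px",r)
    q=w[(z>.02)]; yaw=None
    if nm=="loaded":
        q=w[(z>.05)&(g[s]>t)]; M,N,k,sd=plane(q); print("plane",M,N,k,sd,np.degrees(np.arccos(N[2])),np.degrees(np.arctan2(N[1],N[0])))
        inl=q[abs((q-M)@N)<.003]
        e1=np.cross([0,0,1],N);e1/=np.linalg.norm(e1);e2=np.cross(e1,N)
        ab=np.stack([(inl-M)@e1,(inl-M)@e2],-1)*1000
        r=cv2.minAreaRect(ab.astype(np.float32)); cen=M+e1*r[0][0]/1000+e2*r[0][1]/1000; print("rect",r,"center",cen)
        for lo in range(-45,50,15):
            k=abs(ab[:,0]-lo)<5; print(lo, ab[k,1].min().round(1),ab[k,1].max().round(1),end=' | ')
    else:
        # profile printing: along f
        for yaw in(8,):
            fx=np.array([np.cos(np.radians(yaw)),np.sin(np.radians(yaw))]); a=w[...,:2]@fx
            for row in range(20,85,3): print(row+v0, [ (round(float(w[row,cc,0]),3),round(float(w[row,cc,1]),3),round(float(z[row,cc]),3)) for cc in(30,43,56)])
big=cv2.resize(f[205:305,190:440],None,fx=3.2,fy=3.2,interpolation=cv2.INTER_CUBIC); 
c2=np.load("side0.npz")["frame"][210:375,230:445]; b2=cv2.resize(c2,None,fx=1.5,fy=1.5,interpolation=cv2.INTER_CUBIC); out=np.zeros((320+b2.shape[0],800,3),np.uint8); out[:320]=big; out[320:,:b2.shape[1]]=b2
cv2.imwrite("pics/crop.png",out[:600,:,::-1])
E
```

```text
loaded 84.0 base ((539.7733764648438, 173.53451538085938), (149.7581787109375, 120.4294204711914), 10.335947036743164) 1222
px ((38.24695587158203, 42.698570251464844), (61.60404586791992, 49.68248748779297), 81.4163818359375)
plane [0.51921724 0.16992167 0.11462918] [0.75172904 0.13220745 0.64608408] 1176 0.0013011045874175222 49.75299483295667 9.974668204681942
rect ((0.6255531311035156, 3.0666160583496094), (102.51241302490234, 105.63253784179688), 1.1168136596679688) center [0.52106023 0.17088095 0.11228853]
-45 -47.2 51.2 | -30 -50.3 53.8 | -15 -47.3 53.1 | 0 -48.4 51.3 | 15 -46.7 52.6 | 30 -48.3 52.8 | 45 -48.0 51.2 | empty 83.0 base ((542.667724609375, -214.17803955078125), (149.98336791992188, 120.7406005859375), 12.214290618896484) 1633
px ((43.35387420654297, 45.12607192993164), (61.37907028198242, 51.06145095825195), 78.95905303955078)
232 [(0.604, -0.183, 0.0), (0.604, -0.214, 0.009), (0.605, -0.247, -0.0)]
235 [(0.596, -0.183, 0.002), (0.597, -0.214, 0.007), (0.596, -0.242, 0.027)]
238 [(0.589, -0.183, 0.004), (0.59, -0.215, -0.0), (0.59, -0.244, 0.016)]
241 [(0.581, -0.
[... 733 characters left out ...]
7, 0.061)]
271 [(0.508, -0.177, 0.057), (0.509, -0.206, 0.064), (0.51, -0.246, 0.011)]
274 [(0.501, -0.176, 0.062), (0.502, -0.216, 0.005), (0.503, -0.247, 0.007)]
277 [(0.494, -0.184, 0.005), (0.495, -0.216, 0.003), (0.495, -0.247, 0.01)]
280 [(0.487, -0.184, 0.01), (0.487, -0.216, 0.007), (0.488, -0.247, 0.007)]
283 [(0.479, -0.184, 0.007), (0.48, -0.216, 0.003), (0.481, -0.247, 0.006)]
286 [(0.472, -0.184, 0.006), (0.473, -0.216, 0.005), (0.473, -0.249, 0.001)]
289 [(0.465, -0.184, 0.007), (0.465, -0.217, 0.003), (0.466, -0.249, 0.001)]
292 [(0.457, -0.186, -0.001), (0.458, -0.217, 0.004), (0.459, -0.248, 0.003)]
295 [(0.45, -0.186, -0.001), (0.451, -0.217, 0.002), (0.452, -0.249, 0.003)]
```

View pics/crop.png

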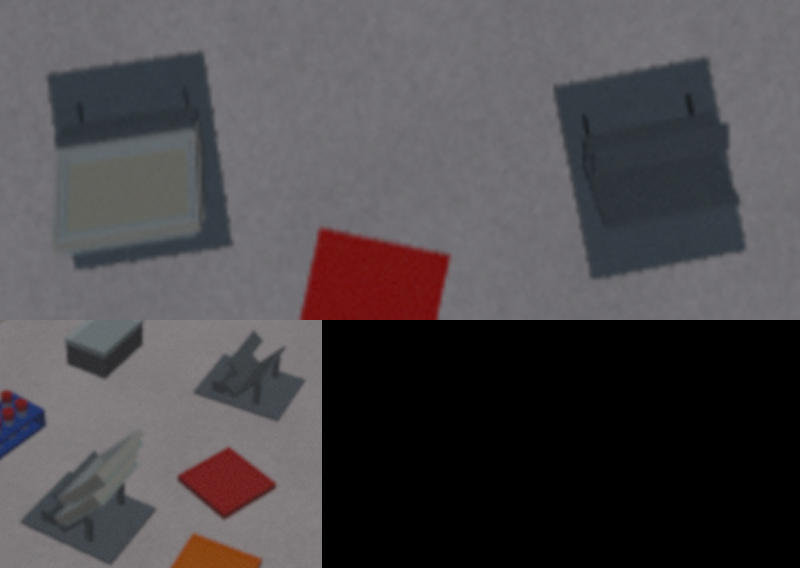

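The stand geometry agrees across views: the baseplates measure 150x120 mm, and the lid face fits at 49.8° and z = 0.112 (0.111 expected). Next I write a motion-planning helper and make the first transit.

```bash
cat >> h.py <<'E'
S={"L":((.5447,.1744,.018),10.0),"E":((.5476,-.2131,.018),12.2)}
def frame(s):
    o,yw=S[s]; return np.array(o),(R.from_euler("z",yw,degrees=True)*R.from_euler("y",50,degrees=True)).as_matrix()
def target(s,x,y,z,sg,al=0.):
    """TCP pose; x,y,z mm in stand frame, sg=+1: tool y = +stand z; al: tool-z tilt (deg) in plate plane toward +y"""
    o,F=frame(s); F2=F@R.from_euler("z",al,degrees=True).as_matrix()
    tz=F2[:,0]; ty=sg*F2[:,2]; tx=np.cross(ty,tz)
    return o+F@np.array([x,y,z])/1000, np.stack([tx,ty,tz],1)
def delta(st,T):
    p,Q=T; Rc=R.from_rotvec(st["ee_rot"]).as_matrix()
    d=Rc.T@(p-np.array(st["tool_pos"])); w=R.from_matrix(Rc.T@Q).as_rotvec()
    return (d*100).round(2),w.round(3),round(np.degrees(np.linalg.norm(w)),1)
def log(st):
    with open("log.txt","a") as f: f.write(repr([*map(float,st["joint_pos"]),*map(float,st["tool_pos"]),*map(float,st["ee_rot"])])+"\n")
def show(*Ts):
    from bench import r
    st=r.read_state(); log(st)
    print("t",round(st["t"],2),"q",np.round(st["joint_pos"],3),"tcp",np.round(st["tool_pos"],4),"F",np.round(st["force"],1),"w",round(st["width"],4))
    for s in "LE":
        o,F=frame(s); print(s,"tcp in stand mm",(F.T@(np.array(st["tool_pos"])-o)*1000).round(1), "toolz",(F.T@R.from_rotvec(st["ee_rot"]).as_matrix()[:,2]).round(3),"tooly",(F.T@R.from_rotvec(st["ee_rot"]).as_matrix()[:,1]).round(3))
    for T in Ts: print("->",*delta(st,target(*T)))
E
python3 - <<'E'
from h import *
show(("L",-210,0,31.5,1),("L",-210,0,31.5,-1))
E
```

```text
t 0.1 q [ 1.125  0.384  0.044  1.599 -0.018  1.161 -0.05 ] tcp [ 0.2212 -0.6103  0.23  ] F [-0.3  0.1 -0.2] w 0.0854
L tcp in stand mm [-454.8 -716.6 -212.1] toolz [ 0.766  0.002 -0.643] tooly [ 0.113 -0.985  0.131]
E tcp in stand mm [-421.4 -319.2 -172.4] toolz [ 0.766  0.002 -0.643] tooly [ 0.088 -0.991  0.102]
-> [ 46.24 -64.64   3.24] [-0.581  0.485 -1.337] 88.0
-> [ 46.24 -64.64   3.24] [0.507 0.608 1.664] 105.6
```

>>> {"name": "step_arm", "arguments": {
  "commands": [
    [8,-8,-3,0,0,-0.17,1],
    [16,-16,-6,0,0,-0.34,1],
    [24,-24,-9,0,0,-0.5,1],
    [33,-32,-10,0,0,-0.7,1],
    [33,-32,-10,0,0,-0.7,1],
    [33,-32,-10,0,0,-0.7,1],
    [33,-32,-10,0,0,-0.7,1],
    [33,-32,-10,0,0,-0.7,1],
    [33,-32,-10,0,0,-0.7,1],
    [33,-32,-10,0,0,-0.7,1]
  ]
}}

```text
t: 0.93
tool_pos: [0.3993, -0.2431, 0.3207]
ee_rot: [-2.72, -1.571, 0.001]
force: [1.4, 0.3, 0.1]
width: 0.0854
```

```bash
python3 - <<'E'
from h import *
show(("L",-210,0,31.5,1),("L",-210,0,31.5,-1))
E
```

```text
t 0.93 q [ 0.8   -0.025 -0.333  1.89  -0.008  1.276 -0.054] tcp [ 0.3993 -0.2431  0.3207] F [1.4 0.3 0.1] w 0.0854
L tcp in stand mm [-370.5 -385.9   29.4] toolz [ 0.766  0.    -0.643] tooly [ 0.493 -0.642  0.587]
E tcp in stand mm [-329.1    2.    78.7] toolz [ 0.766  0.    -0.643] tooly [ 0.477 -0.671  0.567]
-> [ 36.31 -16.75  12.15] [-0.67   0.244 -0.669] 56.0
-> [ 36.31 -16.75  12.15] [0.307 0.845 2.319] 142.5
```

>>> {"name": "step_arm", "arguments": {
  "commands": [
    [9,-4,3,-0.1,0.04,-0.1,1],
    [18,-8,6,-0.2,0.08,-0.2,1],
    [27,-12,9,-0.4,0.15,-0.4,1],
    [36.3,-16.8,11.1,-0.67,0.244,-0.67,1],
    [36.3,-16.8,11.1,-0.67,0.244,-0.67,1],
    [36.3,-16.8,11.1,-0.67,0.244,-0.67,1],
    [36.3,-16.8,11.1,-0.67,0.244,-0.67,1],
    [36.3,-16.8,11.1,-0.67,0.244,-0.67,1],
    [36.3,-16.8,11.1,-0.67,0.244,-0.67,1],
    [36.3,-16.8,11.1,-0.67,0.244,-0.67,1]
  ]
}}

```text
t: 1.77
tool_pos: [0.4394, 0.0925, 0.2354]
ee_rot: [1.666, 2.02, 0.728]
force: [0.2, 0.6, 0.8]
width: 0.0856
```

```bash
python3 - <<'E'
from h import *
show(("L",-210,0,31.5,1))
import ast,itertools
from scipy.optimize import least_squares
D=np.unique(np.round([ast.literal_eval(l) for l in open("log.txt")],3),axis=0)
def rot(D,sg,o,q):
    axs="zyzyzyz"; M=np.eye(3)
    for i in range(7): M=M@R.from_euler(axs[i],sg[i]*q[i]+o[i]).as_matrix()
    return M
best=[]
for sg in itertools.product([1,-1],repeat=7):
    for o1 in(0,np.pi):
      for o7 in (0,np.pi/2,-np.pi/2,np.pi):
        o=[o1,0,0,0,0,0,o7]
        e=sum(np.linalg.norm(rot(D,sg,o,d[:7])-R.from_rotvec(d[10:]).as_matrix()) for d in D)
        best.append((e,sg,o1,o7))
best.sort(key=lambda b:b[0])
for b in best[:6]: print(b)
print(len(D))
E
```

```text
t 1.77 q [ 0.319 -0.411 -0.561  2.499 -0.515  0.341  0.34 ] tcp [0.4394 0.0925 0.2354] F [0.2 0.6 0.8] w 0.0856
L tcp in stand mm [-242.4  -62.4   49.4] toolz [ 1.     0.019 -0.013] tooly [0.013 0.01  1.   ]
E tcp in stand mm [-193.   321.6  108.2] toolz [ 1.    -0.006 -0.013] tooly [ 0.013 -0.019  1.   ]
-> [ 6.19 -1.69  3.37] [-0.013 -0.019  0.01 ] 1.4
(np.float64(0.0023405874483726687), (-1, 1, -1, 1, -1, 1, -1), 0, 1.5707963267948966)
(np.float64(0.002340587448372771), (-1, -1, -1, -1, -1, -1, -1), 3.141592653589793, -1.5707963267948966)
(np.float64(0.9535294788702735), (-1, -1, -1, -1, 1, -1, 1), 3.141592653589793, -1.5707963267948966)
(np.float64(0.9535294788702744), (-1, 1, -1, 1, 1, 1, 1), 0, 1.5707963267948966)
(np.float64(1.2383641972675632), (-1, -1, -1, -1, -1, -1, 1), 3.141592653589793, -1.5707963267948966)
(np.float64(1.2383641972675634), (-1, 1, -1, 1, -1, 1, 1), 0, 1.5707963267948966)
3
```

```bash
cat > kin.py <<'E'
from h import *
import ast
from scipy.optimize import least_squares
def fk(q,P):
    h,L1,e1,e2,L2,a,Lw=P; z=lambda t:R.from_euler("z",t).as_matrix(); y=lambda t:R.from_euler("y",t).as_matrix()
    p=np.array([0,0,h]); M=z(-q[0])@y(q[1])@z(-q[2]); p=p+M@[e1,0,L1]
    M=M@y(q[3]); M2=M@z(-q[4]); p=p+M@[e2,0,L2]; M3=M2@y(q[5]); p=p+M3@[a,0,Lw]
    return p, M3@z(-q[6]+np.pi/2)
def fit():
    D=np.array([ast.literal_eval(l) for l in open("log.txt")])
    f=lambda P:np.concatenate([fk(d[:7],P)[0]-d[7:10] for d in D]+[1e-3*(np.array(P)-P0)])
    P0=np.array([.33,.42,0,0,.4,0,.3]); s=least_squares(f,P0); return s.x,s.fun[:-7]
LO=np.array([-2.61,-.41,-1.48,0,-1.57,.05,-2.85]);HI=np.array([2.61,2.15,1.57,2.5,4.71,1.97,2.85])
def ik(T,P,seeds):
    out=[]
    for q0 in seeds:
        f=lambda q:np.concatenate([(fk(q,P)[0]-T[0])*10,(fk(q,P)[1]-T[1]).ravel(),1e-4*(q-(LO+HI)/2)])
        s=least_squares(f,np.clip(q0,LO+.01,HI-.01),bounds=(LO,HI),max_nfev=60)
        out.append((np.linalg.norm(s.fun[:12]),s.x))
    return sorted(out,key=lambda o:o[0])
E
python3 - <<'E'
from kin import *
P,res=fit(); print(P.round(4),abs(res).max())
rng=np.random.default_rng(0); seeds=rng.uniform(LO,HI,(25,7))
for T in [("L",-106,0,31.5,1),("L",-106,0,31.5,-1),("L",-70,0,10.5,1),("L",-70,0,10.5,-1),("E",-70,0,10.5,1),("E",-70,0,10.5,-1),("E",-106,0,31.5,1),("E",-106,0,31.5,-1),("L",-180,0,31.5,1),("E",-140,0,10.5,1),("E",-140,0,10.5,-1)]:
    o=[x for x in ik(target(*T),P,seeds) if x[0]<.01]
    print(T,len(o)); 
    for e,q in o[:: max(1,len(o)//3)][:4]: print("   ",round(e,4),q.round(2))
E
```

```text
[ 0.8217  0.6356 -0.0207  0.3871  0.7104  0.0655  0.5539] 0.0340891480663508
('L', -106, 0, 31.5, 1) 20
    0.0 [-2.33  1.2   0.79  2.19 -0.83  0.05 -0.92]
    0.0 [-2.34  1.49  0.48  2.22  2.59  0.25  1.62]
    0.0 [ 0.13  1.04 -0.43  2.17  2.81  0.78 -2.6 ]
    0.0 [-0.27  0.93 -0.25  2.18  2.66  0.73 -2.82]
('L', -106, 0, 31.5, -1) 16
    0.0 [-0.53  0.9  -0.13  2.18  2.57  0.69  0.18]
    0.0 [-0.93  0.91  0.07  2.18  2.44  0.62 -0.02]
    0.0 [ 0.45  1.18 -0.53  2.17  2.96  0.8   0.74]
    0.0 [-2.1   1.32  0.44  2.21  2.23  0.32 -0.91]
('L', -70, 0, 10.5, 1) 21
    0.0 [-1.25  1.09  0.22  2.13  2.41  0.59  2.85]
    0.0 [ 0.12  1.15 -0.37  2.11  2.9   0.81 -2.66]
    0.0 [-0.19  1.06 -0.25  2.11  2.78  0.77 -2.84]
('L', -70, 0, 10.5, -1) 16
    0.0 [-0.62  1.02 -0.05  2.12  2.62  0.72  0.07]
    0.0 [ 0.89  1.52 -0.52  2.11  3.28  0.82  1.01]
    0.0 [-1.65  1.22  0.35  2.13  2.3   0.49 -0.57]
    0.0 [-0.08  1.09 -0.29  2.11  2.82  0.79  0.37]
('E', -70, 0, 10.5, 1) 10
    0.0 [-0.9   2.15  0.74  1.92  3.09  1.34  1.92]
    0.0 [-0.49  1.77  0.84  1.92  3.51  1.3   2.17]
    0
[... 639 characters left out ...]
0.0 [ 2.3   1.07 -0.82  1.96  0.09  0.58 -1.3 ]
    0.0 [-0.06  1.24  0.83  1.97  4.1   1.18 -0.77]
('L', -180, 0, 31.5, 1) 13
    0.0 [-0.65  0.73 -0.21  2.29  2.29  0.69 -2.84]
    0.0 [-0.42  0.76 -0.31  2.29  2.4   0.73 -2.77]
    0.0 [ 1.04  1.45 -0.55  2.28  3.28  0.85 -2.03]
    0.0 [-2.45  1.18  0.77  2.36  3.75  0.06  0.7 ]
('E', -140, 0, 10.5, 1) 9
    0.0 [ 2.61  1.28 -0.94  1.98  0.55  0.69  1.67]
    0.0 [ 0.66  0.79  0.5   1.99 -1.55  0.98  2.51]
    0.0 [ 2.5   1.14 -0.88  1.98  0.29  0.66  1.8 ]
('E', -140, 0, 10.5, -1) 18
    0.0 [ 0.61  0.81  0.53  1.99  4.7   1.   -0.63]
    0.0 [ 1.24  0.67  0.06  1.99 -1.14  0.83 -0.68]
    0.0 [ 1.39  0.67 -0.05  1.99 -1.04  0.8  -0.71]
```

>>> {"name": "step_arm", "arguments": {
  "commands": [
    [2,-0.5,3,0,-0.01,0,1],
    [4,-1,5,-0.013,-0.019,0.01,1],
    [6.2,-1.7,5.4,-0.013,-0.019,0.01,1],
    [6.2,-1.7,5.4,-0.013,-0.019,0.01,1],
    [6.2,-1.7,5.4,-0.013,-0.019,0.01,1]
  ]
}}

```text
t: 2.18
tool_pos: [0.4499, 0.1465, 0.1804]
ee_rot: [1.692, 1.973, 0.705]
force: [0.0, -0.3, -0.3]
width: 0.0852
```

```bash
python3 - <<'E'
from h import *
import ast
show(("L",-155,0,31.5,1))
D=np.array([ast.literal_eval(l) for l in open("log.txt")])[2:]; print(len(D))
# linear in offsets: p = sum_k R_k o_k, R0=I(z only), R after j1, j2,j3..., tool
def mats(q):
    sg=[-1,1,-1,1,-1,1,-1]; M=np.eye(3); out=[M]
    for i in range(7): M=M@R.from_euler("zyzyzyz"[i],sg[i]*q[i]).as_matrix(); out.append(M)
    return out
def solve(cols):
    A=[];b=[]
    for d in D:
        m=mats(d[:7]); A.append(np.stack([m[k][:,ax] for k,ax in cols],1)); b.append(d[7:10])
    A=np.concatenate(A);b=np.concatenate(b); x,*_=np.linalg.lstsq(np.vstack([A,1e-3*np.eye(len(cols))]),np.r_[b,np.zeros(len(cols))],rcond=None); return x,abs(A@x-b).max()
for cols in ([(0,2),(3,2),(5,2),(6,2)],[(0,2),(3,2),(3,0),(4,0),(5,2),(6,2),(6,0)],[(0,2),(1,0),(3,2),(3,0),(5,2),(5,0),(6,2)],[(0,2),(1,1),(3,2),(3,1),(5,2),(5,1),(6,2)],[(0,2),(1,0),(1,1),(3,2),(3,0),(3,1),(5,2),(5,0),(5,1),(6,2),(6,0)]):
    x,e=solve(cols); print([(c,round(v,3)) for c,v in zip(cols,x)],e)
E
```

```text
t 2.18 q [ 0.702 -0.318 -1.135  2.492 -0.43   0.137  0.048] tcp [0.4499 0.1465 0.1804] F [ 0.  -0.3 -0.3] w 0.0852
L tcp in stand mm [-187.6  -11.1   29.2] toolz [ 1.    -0.019 -0.008] tooly [ 0.007 -0.015  1.   ]
E tcp in stand mm [-137.   372.1   89.5] toolz [ 0.999 -0.043 -0.009] tooly [ 0.007 -0.044  0.999]
-> [1.17 0.24 3.23] [-0.008  0.019 -0.014] 1.4
2
[((0, 2), np.float64(0.394)), ((3, 2), np.float64(0.338)), ((5, 2), np.float64(0.479)), ((6, 2), np.float64(0.274))] 0.01221548361779523
[((0, 2), np.float64(0.295)), ((3, 2), np.float64(0.821)), ((3, 0), np.float64(1.412)), ((4, 0), np.float64(1.402)), ((5, 2), np.float64(-0.06)), ((6, 2), np.float64(0.274)), ((6, 0), np.float64(-0.067))] 0.00037667582083455997
[((0, 2), np.float64(0.366)), ((1, 0), np.float64(-0.02)), ((3, 2), np.float64(0.056)), ((3, 0), np.float64(0.182)), ((5, 2), np.float64(0.102)), ((5, 0), np.float64(-0.066)), ((6, 2), np.float64(0.314))] 9.703456062826188e-06
[((0, 2), np.float64(0.309)), ((1, 1), np.float64(-0.034)), ((3, 2), np.float64(0.422)), ((3, 1), np.float64(-0.142)), ((5, 2), np.float64(0.369)), ((5, 1), np.float64(0.138)), ((6, 2), np.float64(0.419))] 5.606940931601745e-06
[((0, 2), np.float64(0.053)), ((1, 0), np.float64(0.071)), ((1, 1), np.float64(0.072)), ((3, 2), np.float64(0.019)), ((3, 0), np.float64(0.145)), ((3, 1), np.float64(-0.011)), ((5, 2), np.float64(0.071)), ((5, 0), np.float64(-0.116)), ((5, 1), np.float64(0.057)), ((6, 2), np.float64(0.025)), ((6, 0), np.float64(-0.105))] 1.760673933037804e-07
```

```bash
cat > kfit.py <<'E'
from h import *
import ast
D=np.array([ast.literal_eval(l) for l in open("log.txt")])
def mats(q):
    sg=[-1,1,-1,1,-1,1,-1]; M=np.eye(3); out=[M]
    for i in range(7): M=M@R.from_euler("zyzyzyz"[i],sg[i]*q[i]).as_matrix(); out.append(M)
    return out
def solve(cols):
    A=[];b=[]
    for d in D:
        m=mats(d[:7]); A.append(np.stack([m[k][:,ax] for k,ax in cols],1)); b.append(d[7:10])
    A=np.concatenate(A);b=np.concatenate(b); x,*_=np.linalg.lstsq(np.vstack([A,1e-4*np.eye(len(cols))]),np.r_[b,np.zeros(len(cols))],rcond=None); return x,abs(A@x-b).max()
if __name__=="__main__":
  print(len(D))
  for cols in ([(0,2),(3,2),(5,2),(6,2)],[(0,2),(3,2),(5,2),(6,2),(6,0)],[(0,2),(3,2),(3,0),(4,0),(5,2),(6,2),(6,0)],[(0,2),(3,2),(3,0),(4,0),(5,2),(6,2)],[(0,2),(1,0),(3,2),(3,0),(5,2),(5,0),(6,2)],[(0,2),(1,1),(3,2),(3,1),(5,2),(5,1),(6,2)],[(0,2),(1,0),(1,1),(3,2),(3,0),(3,1),(5,2),(5,0),(5,1),(6,2),(6,0)]):
    x,e=solve(cols); print([(c,round(float(v),3)) for c,v in zip(cols,x)],e)
E
python3 kfit.py
```

```text
4
[((0, 2), 0.325), ((3, 2), 0.426), ((5, 2), 0.512), ((6, 2), 0.275)] 0.03443174158448192
[((0, 2), 0.302), ((3, 2), 0.415), ((5, 2), 0.489), ((6, 2), 0.259), ((6, 0), -0.029)] 0.036397936173140244
[((0, 2), 0.398), ((3, 2), 0.498), ((3, 0), -0.037), ((4, 0), 0.07), ((5, 2), 0.547), ((6, 2), 0.355), ((6, 0), -0.019)] 0.03527417284917056
[((0, 2), 0.436), ((3, 2), 0.511), ((3, 0), -0.023), ((4, 0), 0.098), ((5, 2), 0.561), ((6, 2), 0.371)] 0.03493171439457976
[((0, 2), 0.185), ((1, 0), 0.051), ((3, 2), 0.474), ((3, 0), 0.013), ((5, 2), 0.421), ((5, 0), -0.056), ((6, 2), 0.272)] 0.039791137164886914
[((0, 2), 0.3), ((1, 1), -0.021), ((3, 2), 0.491), ((3, 1), -0.02), ((5, 2), 0.507), ((5, 1), -0.0), ((6, 2), 0.323)] 1.4141107562704036e-08
[((0, 2), 0.3), ((1, 0), 0.0), ((1, 1), -0.021), ((3, 2), 0.491), ((3, 0), 0.0), ((3, 1), -0.02), ((5, 2), 0.507), ((5, 0), -0.0), ((5, 1), -0.0), ((6, 2), 0.323), ((6, 0), 0.0)] 3.245734475632034e-08
```

```bash
cat > kin.py <<'E'
from kfit import *
from scipy.optimize import least_squares
COLS=[(0,2),(1,1),(3,2),(3,1),(5,2),(6,2)]; PV=solve(COLS)[0]
LO=np.array([-2.61,-.41,-1.48,0,-1.57,.05,-2.85]);HI=np.array([2.61,2.15,1.57,2.5,4.71,1.97,2.85])
Z=R.from_euler("z",np.pi/2).as_matrix()
def fk(q):
    m=mats(q); return sum(v*m[k][:,a] for (k,a),v in zip(COLS,PV)), m[7]@Z
def ik(T,q0,reg=1e-3,ref=None):
    ref=q0 if ref is None else ref
    f=lambda q:np.concatenate([(fk(q)[0]-T[0])*10,(fk(q)[1]-T[1]).ravel(),reg*(q-ref)])
    s=least_squares(f,np.clip(q0,LO+.005,HI-.005),bounds=(LO,HI),max_nfev=60); return np.linalg.norm(s.fun[:12]),s.x
E
python3 - <<'E'
from kin import *
print(PV.round(4))
rng=np.random.default_rng(0); seeds=rng.uniform(LO,HI,(30,7)); mid=(LO+HI)/2
for T in [("L",-106,0,31.5,1),("L",-106,0,31.5,-1),("L",-160,0,31.5,1),("L",-160,0,31.5,-1),("L",-70,0,10.5,1),("L",-70,0,10.5,-1),("E",-70,0,10.5,1),("E",-70,0,10.5,-1),("E",-110,0,10.5,1),("E",-110,0,10.5,-1),("E",-106,0,31.5,1),("E",-106,0,31.5,-1),("E",-150,0,40,1),("E",-150,0,40,-1)]:
    res=[]
    for s in seeds:
        e,q=ik(target(*T),s,1e-3,mid)
        if e<.02:
            mg=np.minimum(q-LO,HI-q).min(); res.append((mg,q,e))
    res.sort(key=lambda r:-r[0]); print(T,len(res)); seen=[]
    for mg,q,e in res:
        if all(abs(q-p).max()>.5 for p in seen) and len(seen)<4: seen.append(q); print("   mg",round(mg,2),q.round(2))
E
```

```text
[ 0.3001 -0.0212  0.4913 -0.02    0.5066  0.3232]
('L', -106, 0, 31.5, 1) 17
   mg 0.07 [ 0.68  0.3  -1.25  2.43  1.79  0.48 -1.92]
   mg 0.05 [-0.    0.12 -0.55  2.45  1.84  0.3  -2.11]
   mg 0.03 [-0.57  0.09  0.03  2.47  1.9   0.24 -2.2 ]
('L', -106, 0, 31.5, -1) 18
   mg 0.07 [ 0.59  0.25 -1.16  2.43  1.8   0.43  1.18]
   mg 0.05 [-0.1   0.11 -0.44  2.45  1.85  0.28  1.02]
   mg 0.02 [-0.7   0.08  0.16  2.48  1.91  0.23  0.93]
('L', -160, 0, 31.5, 1) 17
   mg 0.03 [ 0.82 -0.14 -1.3   2.47  1.08  0.1  -1.4 ]
   mg 0.02 [ 0.22 -0.08 -0.77  2.48  1.29  0.2  -1.61]
   mg 0.0 [ 0.99 -0.25 -1.43  2.47 -0.7   0.05  0.35]
   mg 0.0 [ 1.09 -0.41 -1.47  2.48  4.71  0.19  1.16]
('L', -160, 0, 31.5, -1) 24
   mg 0.03 [ 1.02 -0.29 -1.44  2.47 -1.13  0.08 -2.38]
   mg 0.02 [ 0.4  -0.08 -0.94  2.48  1.27  0.18  1.55]
   mg 0.0 [-0.2  -0.08 -0.37  2.5   1.31  0.24  1.51]
   mg 0.0 [ 1.09 -0.41 -1.47  2.48  4.71  0.19 -1.98]
('L', -70, 0, 10.5, 1) 20
   mg 0.07 [ 0.49  0.43 -1.07  2.43  2.    0.57 -2.09]
   mg 0.05 [-0.14  0.24 -0.41  2.45  2.16  0.37 -2.41]
   mg 0.0 [-1.33  0.31  0.86  2.5   3.
[... 1580 characters left out ...]
2 [ 0.8   0.23 -0.19  2.3  -1.34  0.47 -1.11]
   mg 0.2 [ 1.57  0.41 -1.03  2.27 -0.76  0.25 -1.56]
   mg 0.16 [ 1.77  0.6  -1.28  2.26  0.2   0.21 -2.43]
   mg 0.11 [-0.54  0.91  1.46  2.34  4.47  1.35 -1.03]
('E', -150, 0, 40, 1) 21
   mg 0.23 [ 1.71  0.27 -1.1   2.27 -0.81  0.39  1.6 ]
   mg 0.19 [ 0.62  0.11  0.04  2.31 -1.2   0.56  1.89]
   mg 0.16 [-0.15  0.14  0.86  2.34 -1.3   0.66  1.96]
   mg 0.04 [-0.59  0.67  1.52  2.35  4.67  1.2   2.09]
('E', -150, 0, 40, -1) 19
   mg 0.23 [ 1.72  0.28 -1.12  2.27 -0.8   0.39 -1.55]
   mg 0.21 [ 1.23  0.15 -0.58  2.29 -1.09  0.5  -1.33]
   mg 0.18 [ 0.6   0.11  0.07  2.32 -1.21  0.56 -1.25]
   mg 0.07 [ 1.94  0.51 -1.41  2.27 -0.08  0.3  -2.19]
```

```bash
python3 - <<'E'
from kin import *
def walk(q,Ts):
    for T in Ts:
        e,q=ik(target(*T) if isinstance(T[0],str) else T,q,3e-3); print(T if isinstance(T[0],str) else T[0].round(3),"err",round(e,4),q.round(2))
    return q
q=np.array([0.702,-0.318,-1.135,2.492,-0.43,0.137,0.048])
print("pick2");qp=walk(q,[("L",-150,0,31.5,1),("L",-125,0,31.5,1),("L",-106,0,31.5,1),("L",-100,0,50,1),("L",-90,0,80,1),("L",-70,0,120,1)])
print("pick1");walk(q,[("L",-150,0,31.5,1),("L",-110,0,15,1),("L",-70,0,10.5,1)])
# alphas
for al in(-30,-20,-10,0,10,20,30):
    for T in(("L",-106,0,31.5,1,al),("L",-70,0,10.5,1,al),("E",-70,0,10.5,-1,-al),("E",-106,0,31.5,-1,-al)):
        r=[]
        for s in np.random.default_rng(1).uniform(LO,HI,(14,7)):
            e,x=ik(target(*T),s,1e-3,(LO+HI)/2)
            if e<.02: r.append((np.minimum(x-LO,HI-x).min(),x))
        print(T, max(r,key=lambda a:a[0])[0].round(2) if r else None, max(r,key=lambda a:a[0])[1].round(2) if r else "")
E
```

```text
pick2
('L', -150, 0, 31.5, 1) err 0.0003 [ 0.99 -0.08 -1.48  2.46  1.42  0.14 -1.71]
('L', -125, 0, 31.5, 1) err 0.0 [ 0.79  0.22 -1.35  2.44  1.7   0.41 -1.87]
('L', -106, 0, 31.5, 1) err 0.0 [ 0.71  0.33 -1.29  2.43  1.79  0.5  -1.91]
('L', -100, 0, 50, 1) err 0.0 [ 0.69  0.34 -1.27  2.39  1.74  0.5  -1.84]
('L', -90, 0, 80, 1) err 0.0 [ 0.67  0.37 -1.24  2.32  1.67  0.51 -1.74]
('L', -70, 0, 120, 1) err 0.0 [ 0.63  0.44 -1.2   2.23  1.61  0.54 -1.62]
pick1
('L', -150, 0, 31.5, 1) err 0.0003 [ 0.99 -0.08 -1.48  2.46  1.42  0.14 -1.71]
('L', -110, 0, 15, 1) err 0.0 [ 0.71  0.33 -1.31  2.46  1.83  0.52 -1.97]
('L', -70, 0, 10.5, 1) err 0.0 [ 0.6   0.51 -1.19  2.43  1.98  0.65 -2.01]
('L', -106, 0, 31.5, 1, -30) 0.26 [ 0.01  0.53 -0.99  2.24  1.47  1.28 -1.94]
('L', -70, 0, 10.5, 1, -30) 0.27 [ 0.1   0.75 -1.09  2.23  1.64  1.44 -2.  ]
('E', -70, 0, 10.5, -1, 30) 0.56 [ 1.11  0.62 -0.4   1.94 -0.79  0.93 -1.38]
('E', -106, 0, 31.5, -1, 30) 0.55 [ 1.2   0.56 -0.5   1.95 -0.73  0.96 -1.47]
('L', -106, 0, 31.5, 1, -20) 0.17 [-0.14  0.29 -0.7   2.33  1.45  0.87 -1.92]
('L', -70, 0, 10.5, 
[... 1055 characters left out ...]
]
('E', -106, 0, 31.5, -1, -10) 0.09 [ 0.2   0.16  0.32  2.41  4.46  0.35 -0.77]
('L', -106, 0, 31.5, 1, 20) 0.07 [ 1.09  0.52 -1.36  2.42  2.29  0.12 -2.02]
('L', -70, 0, 10.5, 1, 20) 0.09 [ 1.07  0.87 -1.39  2.41  2.09  0.39 -1.61]
('E', -70, 0, 10.5, -1, -20) 0.07 [ 1.1   0.36 -0.77  2.43  2.74  0.36  0.98]
('E', -106, 0, 31.5, -1, -20) 0.06 [ 1.07  0.2  -0.72  2.44  2.89  0.22  0.76]
('L', -106, 0, 31.5, 1, 30) 0.09 [ 0.2   0.24 -0.26  2.41  4.53  0.56  1.94]
('L', -70, 0, 10.5, 1, 30) 0.12 [ 0.59  0.43 -0.67  2.38  4.39  0.41  2.21]
('E', -70, 0, 10.5, -1, -30) 0.03 [ 0.8   0.37 -0.63  2.47  2.46  0.61  1.08]
('E', -106, 0, 31.5, -1, -30) 0.01 [ 0.56  0.18 -0.37  2.49  2.44  0.45  1.02]
```

```bash
cat >> kin.py <<'E'
def interp(A,B,n):
    w=R.from_matrix(A[1].T@B[1]).as_rotvec()
    return [(A[0]+(B[0]-A[0])*k/n,A[1]@R.from_rotvec(w*k/n).as_matrix()) for k in range(1,n+1)]
def track(q,B,n=10):
    worst=0
    for T in interp(fk(q),B,n):
        e,q=ik(T,q,2e-3); worst=max(worst,e)
    return worst,q
E
python3 - <<'E'
from kin import *
q=np.array([0.702,-0.318,-1.135,2.492,-0.43,0.137,0.048])
for al in(-20,-28):
    print(al)
    x=q
    down=R.from_matrix(target("L",0,0,0,1,al)[1])
    for T in [target("L",-165,20,35,1,al),target("L",-106,0,31.5,1,al),target("L",-106,0,70,1,al),target("L",-70,0,10.5,1,al)]:
        e,x=track(x,T); print(round(e,4),x.round(2),T[0].round(3))
E
```

```text
-20
0.0001 [ 0.34  0.29 -1.3   2.34  1.35  1.04 -1.82] [0.463 0.18  0.167]
0.0 [ 0.25  0.47 -1.14  2.32  1.56  1.08 -1.91] [0.501 0.167 0.119]
0.0 [ 0.29  0.45 -1.15  2.26  1.52  1.05 -1.81] [0.53  0.172 0.144]
0.0 [ 0.18  0.59 -1.05  2.32  1.68  1.13 -2.  ] [0.508 0.168 0.078]
-28
0.0001 [ 0.14  0.41 -1.19  2.28  1.35  1.28 -1.88] [0.463 0.18  0.167]
0.0 [ 0.1   0.55 -1.07  2.26  1.51  1.28 -1.93] [0.501 0.167 0.119]
0.0 [ 0.13  0.52 -1.07  2.2   1.48  1.26 -1.84] [0.53  0.172 0.144]
0.0 [ 0.04  0.65 -0.99  2.25  1.6   1.3  -2.01] [0.508 0.168 0.078]
```

```bash
python3 - <<'E'
from h import *
show(("L",-165,15,31.5,1,-20))
E
```

```text
t 2.18 q [ 0.702 -0.318 -1.135  2.492 -0.43   0.137  0.048] tcp [0.4499 0.1465 0.1804] F [ 0.  -0.3 -0.3] w 0.0852
L tcp in stand mm [-187.6  -11.1   29.2] toolz [ 1.    -0.019 -0.008] tooly [ 0.007 -0.015  1.   ]
E tcp in stand mm [-137.   372.1   89.5] toolz [ 0.999 -0.043 -0.009] tooly [ 0.007 -0.044  0.999]
-> [2.65 0.21 2.21] [-0.01  -0.33  -0.013] 19.0
```

>>> {"name": "step_arm", "arguments": {
  "commands": [
    [0.5,0.1,0,0,-0.11,0,0.7],
    [1.5,0.2,0.6,0,-0.22,0,0.7],
    [2.6,0.2,1.5,-0.01,-0.33,-0.013,0.7],
    [2.6,0.2,2.2,-0.01,-0.33,-0.013,0.7],
    [2.6,0.2,2.2,-0.01,-0.33,-0.013,0.7],
    [2.6,0.2,2.2,-0.01,-0.33,-0.013,0.7],
    [2.6,0.2,2.2,-0.01,-0.33,-0.013,0.7],
    [2.6,0.2,2.2,-0.01,-0.33,-0.013,0.7]
  ]
}}

```text
t: 2.85
tool_pos: [0.445, 0.151, 0.1989]
ee_rot: [1.677, 1.745, 0.42]
force: [-0.2, 0.7, 0.4]
width: 0.0599
```

```bash
python3 - <<'E'
from h import *
show(("L",-165,15,31.5,1,-20),("L",-125,0,31.5,1,-20))
E
```

```text
t 2.85 q [ 0.81  -0.411 -1.475  2.391  0.581  0.447 -1.187] tcp [0.445  0.151  0.1989] F [-0.2  0.7  0.4] w 0.0599
L tcp in stand mm [-204.2   -5.7   38. ] toolz [ 0.945 -0.327  0.002] tooly [-0.006 -0.011  1.   ]
E tcp in stand mm [-153.5  377.6   98.4] toolz [ 0.937 -0.35  -0.008] tooly [-0.007 -0.041  0.999]
-> [ 3.23 -0.69  3.03] [ 0.002 -0.016 -0.013] 1.2
-> [ 3.12 -0.7   7.3 ] [ 0.002 -0.016 -0.013] 1.2
```

>>> {"name": "step_arm", "arguments": {
  "commands": [
    [1,-0.2,1,0,0,0,0.7],
    [2,-0.5,2,0,-0.016,-0.013,0.7],
    [3.2,-0.7,3,0,-0.016,-0.013,0.7],
    [3.2,-0.7,4,0,-0.016,-0.013,0.7],
    [3.2,-0.7,4.5,0,-0.016,-0.013,0.7],
    [3.2,-0.7,4.5,0,-0.016,-0.013,0.7],
    [3.2,-0.7,4.5,0,-0.016,-0.013,0.7],
    [3.2,-0.7,4.5,0,-0.016,-0.013,0.7]
  ]
}}

```text
t: 3.52
tool_pos: [0.4429, 0.1501, 0.1923]
ee_rot: [1.665, 1.77, 0.417]
force: [1.1, -0.2, -0.2]
width: 0.0599
```

```bash
python3 - <<'E'
from h import *
show(("L",-165,15,31.5,1,-20),("L",-106,-6.5,31.5,1,-20))
E
```

```text
t 3.52 q [ 0.821 -0.41  -1.482  2.402  0.575  0.425 -1.165] tcp [0.4429 0.1501 0.1923] F [ 1.1 -0.2 -0.2] w 0.0599
L tcp in stand mm [-200.7   -6.3   32. ] toolz [ 0.949 -0.316 -0.003] tooly [0.005 0.004 1.   ]
E tcp in stand mm [-150.   377.1   92.5] toolz [ 0.941 -0.34  -0.013] tooly [ 0.005 -0.025  1.   ]
-> [ 3.15 -0.03  2.71] [-0.003 -0.027  0.006] 1.6
-> [ 2.98 -0.01  8.99] [-0.003 -0.027  0.006] 1.6
```

```bash
cat >> kin.py <<'E'
def jac(q):
    J=np.zeros((6,7)); p0,R0=fk(q)
    for i in range(7):
        d=q.copy(); d[i]+=1e-6; p,Rr=fk(d); J[:3,i]=(p-p0)/1e-6; J[3:,i]=R.from_matrix(Rr@R0.T).as_rotvec()/1e-6
    return J
def sim(q,B,lam=.02,k0=0.,ref=None,n=40,w=1.):
    """DLS guess at the arm's own controller"""
    q=q.copy()
    for T in interp(fk(q),B,n)+[B]*15:
        for _ in range(2):
            p,Rr=fk(q); e=np.r_[T[0]-p,R.from_matrix(T[1]@Rr.T).as_rotvec()*w]; J=jac(q); J[3:]*=w
            Ji=J.T@np.linalg.inv(J@J.T+lam**2*np.eye(6)); dq=Ji@e
            if k0: dq+=k0*(np.eye(7)-Ji@J)@(ref-q)
            q=np.clip(q+dq,LO,HI)
    p,Rr=fk(q); return q,np.linalg.norm(T[0]-p)*1000
E
python3 - <<'E'
from kin import *
def T(d): return d[7:10],R.from_rotvec(d[10:]).as_matrix()
D=D[[0,1,2,3,4,5]]
mid=(LO+HI)/2; q0=D[0][:7]
for lam in(.01,.1):
  for k0,ref in((0,mid),(.02,mid),(.05,q0),(.02,q0)):
    print(lam,k0,"mid" if ref is mid else "q0")
    for i in range(4):
        q,e=sim(D[i][:7],T(D[i+1]),lam,k0,ref); print("   ",q.round(2),round(e,1)," act",D[i+1][:7].round(2))
E
```

```text
0.01 0 mid
    [ 0.77 -0.03 -0.31  1.89 -0.01  1.28 -0.05] 0.0  act [ 0.8  -0.02 -0.33  1.89 -0.01  1.28 -0.05]
    [ 0.31 -0.41 -0.56  2.5  -0.51  0.34  0.34] 0.0  act [ 0.32 -0.41 -0.56  2.5  -0.51  0.34  0.34]
    [ 0.7  -0.32 -1.14  2.49 -0.43  0.14  0.04] 0.0  act [ 0.7  -0.32 -1.14  2.49 -0.43  0.14  0.05]
    [ 0.7  -0.32 -1.14  2.49 -0.43  0.14  0.05] 0.0  act [ 0.7  -0.32 -1.14  2.49 -0.43  0.14  0.05]
0.01 0.02 mid
    [ 0.31 -0.05  0.14  1.91  0.01  1.28 -0.07] 0.0  act [ 0.8  -0.02 -0.33  1.89 -0.01  1.28 -0.05]
    [-0.35 -0.39 -0.03  2.5   0.29  0.35 -0.42] 17.5  act [ 0.32 -0.41 -0.56  2.5  -0.51  0.34  0.34]
    [ 0.03 -0.19 -0.58  2.5   0.84  0.22 -1.19] 8.1  act [ 0.7  -0.32 -1.14  2.49 -0.43  0.14  0.05]
    [ 0.12 -0.19 -0.66  2.5   0.79  0.21 -1.14] 5.6  act [ 0.7  -0.32 -1.14  2.49 -0.43  0.14  0.05]
0.01 0.05 q0
    [ 0.79 -0.03 -0.32  1.89 -0.01  1.28 -0.05] 0.0  act [ 0.8  -0.02 -0.33  1.89 -0.01  1.28 -0.05]
    [ 0.17 -0.39 -0.45  2.5  -0.33  0.32  0.17] 2.8  act [ 0.32 -0.41 -0.56  2.5  -0.51  0.34  0.34]
    [ 0.62 -0.28 -1.07  2.49 -0.09  0.13 -0.28] 0.0
[... 1531 characters left out ...]
0.45  2.5  -0.33  0.33  0.16] 2.4  act [ 0.32 -0.41 -0.56  2.5  -0.51  0.34  0.34]
    [ 0.58 -0.28 -1.03  2.49 -0.09  0.14 -0.28] 4.3  act [ 0.7  -0.32 -1.14  2.49 -0.43  0.14  0.05]
    [ 0.58 -0.28 -1.03  2.49 -0.09  0.14 -0.28] 4.3  act [ 0.7  -0.32 -1.14  2.49 -0.43  0.14  0.05]
0.1 0.02 q0
    [ 0.79 -0.02 -0.32  1.89 -0.01  1.28 -0.05] 0.3  act [ 0.8  -0.02 -0.33  1.89 -0.01  1.28 -0.05]
    [ 0.22 -0.4  -0.49  2.5  -0.39  0.33  0.22] 1.0  act [ 0.32 -0.41 -0.56  2.5  -0.51  0.34  0.34]
    [ 0.62 -0.29 -1.06  2.49 -0.13  0.13 -0.24] 1.8  act [ 0.7  -0.32 -1.14  2.49 -0.43  0.14  0.05]
    [ 0.62 -0.29 -1.06  2.49 -0.13  0.13 -0.24] 1.8  act [ 0.7  -0.32 -1.14  2.49 -0.43  0.14  0.05]
```

```bash
cat > sim.py <<'E'
from kin import *
from multiprocessing import Pool
AX=[np.array(a,float) for a in([0,0,-1],[0,1,0],[0,0,-1],[0,1,0],[0,0,-1],[0,1,0],[0,0,-1])]
OFF=[np.zeros(3) for _ in range(8)]
for (k,a),v in zip(COLS,PV): OFF[k][a]=v
def FJ(q):
    M=np.eye(3);p=OFF[0].copy();ws=[];ps=[]
    for i in range(7):
        ws.append(M@AX[i]);ps.append(p)
        c,s=np.cos(q[i]),np.sin(q[i])
        M=M@(np.array([[c,s,0],[-s,c,0],[0,0,1]]) if i%2==0 else np.array([[c,0,s],[0,1,0],[-s,0,c]])); p=p+M@OFF[i+1]
    W=np.array(ws); return p,M@Z,np.vstack([np.cross(W,p-np.array(ps)).T,W.T])
def go(q,B,n=None,lam=.02,trace=None):
    q=np.array(q,float); A=FJ(q)
    if n is None: n=max(4,int(max(np.linalg.norm(B[0]-A[0])/.02,np.linalg.norm(R.from_matrix(A[1].T@B[1]).as_rotvec())/.06))+1)
    mg=9
    for T in interp(A[:2],B,n)+[B]*3:
        p,Rr,J=FJ(q); e=np.r_[T[0]-p,R.from_matrix(T[1]@Rr.T).as_rotvec()]
        q=np.clip(q+J.T@np.linalg.solve(J@J.T+lam**2*np.eye(6),e),LO,HI); mg=min(mg,np.minimum(q-LO,HI-q).min())
        if trace is not None: trace.append(q)
    p,Rr,_=FJ(q); return q,mg,np.linalg.norm(B[0]-p)*1000+57*np.linalg.norm(R.from_matrix(Rr.T@B[1]).as_rotvec())
E
cat > s1.py <<'E'
from sim import *
q0=D[-1][:7]
def trial(seed):
    r=np.random.default_rng(seed); al=r.choice([-30,-25,-20,-15]); sg=1
    G=target("L",-165,15,31.5,sg,al); q=q0; vs=[]
    for k in range(r.integers(1,4)):
        V=(r.uniform([.4,-.15,.22],[.65,.35,.45]),G[1]@R.from_rotvec(r.normal(0,.6,3)).as_matrix()); q,m,e=go(q,V); vs.append(V)
        if e>25: return (-9,seed)
    mm=9
    for T in(G,target("L",-106,-6.5,31.5,sg,al),target("L",-100,-6.5,70,sg,al)):
        q,m,e=go(q,T); mm=min(mm,m)
        if e>2: return(-9,seed)
    return (mm,seed,al,sg,q.round(2).tolist(),[(v[0].round(3).tolist()) for v in vs])
if __name__=="__main__":
    with Pool() as p: res=p.map(trial,range(1500),chunksize=20)
    res.sort(key=lambda a:-a[0])
    for x in res[:8]: print(x)
E
nproc; OMP_NUM_THREADS=1 OPENBLAS_NUM_THREADS=1 time python3 s1.py
```

```text
4bash: time: command not found
```

```bash
export OMP_NUM_THREADS=1 OPENBLAS_NUM_THREADS=1; time timeout 300 python3 s1.py
```

```text
(np.float64(0.22898162365398633), 1192, np.int64(-30), 1, [0.13, 0.57, -1.08, 2.18, 1.51, 1.32, -1.85], [[0.625, 0.199, 0.286], [0.566, -0.042, 0.378], [0.616, -0.119, 0.3]])
(np.float64(0.2284802427699395), 310, np.int64(-30), 1, [0.1, 0.54, -1.04, 2.18, 1.49, 1.29, -1.85], [[0.639, 0.186, 0.377], [0.571, 0.063, 0.224]])
(np.float64(0.22838887710948885), 1097, np.int64(-30), 1, [0.1, 0.54, -1.03, 2.18, 1.49, 1.29, -1.85], [[0.53, -0.028, 0.239], [0.561, 0.15, 0.376]])
(np.float64(0.22743331180488457), 468, np.int64(-30), 1, [0.06, 0.51, -0.99, 2.18, 1.47, 1.26, -1.85], [[0.627, 0.05, 0.235], [0.641, 0.316, 0.326], [0.624, 0.238, 0.335]])
(np.float64(0.22707041895213953), 116, np.int64(-30), 1, [0.07, 0.52, -1.0, 2.18, 1.48, 1.27, -1.85], [[0.619, 0.329, 0.439]])
(np.float64(0.22477068988977944), 1294, np.int64(-30), 1, [0.04, 0.5, -0.96, 2.18, 1.46, 1.24, -1.85], [[0.55, 0.05, 0.429]])
(np.float64(0.2243333010993016), 366, np.int64(-30), 1, [0.07, 0.52, -1.0, 2.18, 1.48, 1.26, -1.85], [[0.554, -0.137, 0.336]])
(np.float64(0.22375549205816947), 443, np.int64(-30), 1, [0.0, 0.48, -0.91, 2.19, 1.44, 1.21, -1.85], [[0.51, 0.193, 0.407]])
real	0m10.764s
user	0m38.749s
sys	0m0.196s
```

```bash
export OMP_NUM_THREADS=1 OPENBLAS_NUM_THREADS=1; cat > s2.py <<'E'
from sim import *
import sys
q0=D[-1][:7]
def chain(al,v0,V,W,dirn,verbose=False,back=None):
    """full plan from q0; V: flip via positions (L->E)"""
    q=q0; mm=9; out=[]
    def st(name,T,tol=2):
        nonlocal q,mm
        tr=[]; q,m,e=go(q,T,trace=tr); mm=min(mm,m) if tol<5 else mm
        if verbose: print(f"{name:10s} e{e:5.1f} m{m:5.2f}",q.round(2),T[0].round(3))
        if e>tol and not verbose: raise ValueError
    G=target("L",0,0,0,1,al)[1]; H=target("E",0,0,0,-1,-al)[1]
    w=R.from_matrix(G.T@H).as_rotvec(); th=np.linalg.norm(w); w2=w/th*(th-2*np.pi)
    w=w if (w[2]>0)==(dirn>0) else w2
    O=[G@R.from_rotvec(w*f).as_matrix() for f in W]
    def leg(n,px,pz,ox,oz):
        st(n+"pre",target("L",px-60,13,pz,1,al)); st(n+"grasp",target("L",px,-6.5,pz,1,al)); 
        if n=="B": st(n+"slide",target("L",px-42,-6.5,pz,1,al))
        st(n+"lift",target("L",px-(45 if n=="B" else 5),-6.5,pz+60,1,al))
        for v,o in zip(V,O): st(n+"via",(np.array(v),o))
        if n=="A": st(n+"above",target("E",ox-45,6.5,oz+40,-1,-al)); st(n+"slot",target("E",ox-45,6.5,oz+1,-1,-al))
        else: st(n+"above",target("E",ox-8,6.5,oz+40,-1,-al))
        st(n+"place",target("E",ox,6.5,oz,-1,-al)); st(n+"out",target("E",ox-60,6.5-25,oz,-1,-al))
    st("v0",(np.array(v0),G),9); leg("A",-106,31.5,-70,10.5)
    for v,o in list(zip(V,O))[::-1]: st("back",(np.array(v),o))
    leg("B",-70,10.5,-106,31.5)
    return mm
def trial(seed):
    r=np.random.default_rng(seed); al=r.choice([-30,-25,-20]); k=2; dirn=r.choice([-1,1])
    V=np.sort(r.uniform(-.12,.2,k))[::-1]; V=[(r.uniform(.42,.62),y,r.uniform(.26,.42)) for y in V]; W=np.sort(r.uniform(.15,.85,k)); v0=(r.uniform(.48,.6),r.uniform(0,.25),.36)
    try: return (chain(al,v0,V,W,dirn),seed,al,dirn,np.round(v0,2).tolist(),np.round(V,2).tolist(),W.round(2).tolist())
    except ValueError: return (-9,seed)
if __name__=="__main__":
    with Pool() as p: res=p.map(trial,range(1600),chunksize=20)
    res.sort(key=lambda a:-a[0]); print(sum(x[0]>-9 for x in res))
    for x in res[:6]: print(x)
    if res[0][0]>-9: b=res[0]; chain(b[2],b[4],b[5],b[6],b[3],True)
E
timeout 500 python3 s2.py
```

```text
0
(-9, 0)
(-9, 1)
(-9, 2)
(-9, 3)
(-9, 4)
(-9, 5)
```

```bash
export OMP_NUM_THREADS=1 OPENBLAS_NUM_THREADS=1; python3 - <<'E'
from s2 import *
for d in(1,-1):
    print("dir",d); chain(-25,(.53,.12,.36),[(.55,.1,.34),(.52,-.08,.34)],[.33,.66],d,True)
E
```

```text
dir 1
v0         e  0.0 m 0.02 [ 0.67 -0.3  -1.16  2.1   0.55  0.77 -0.85] [0.53 0.12 0.36]
Apre       e183.9 m 0.00 [ 1.07 -0.41 -1.48  2.37  0.7   0.51 -1.43] [0.461 0.173 0.165]
Agrasp     e313.2 m 0.00 [ 1.27 -0.41 -1.48  2.45  0.99  0.45 -1.8 ] [0.502 0.16  0.119]
Alift      e113.2 m 0.00 [ 0.25  0.59 -1.41  2.32  1.43  1.46 -1.92] [0.545 0.168 0.162]
Avia       e  0.0 m 0.00 [ 1.05  0.06 -1.47  1.86  0.4   1.06 -1.5 ] [0.55 0.1  0.34]
Avia       e  0.0 m 0.00 [ 1.38  0.02 -1.1   1.86 -0.34  1.13 -1.4 ] [ 0.52 -0.08  0.34]
Aabove     e  0.0 m 0.39 [ 1.47  0.58 -0.85  1.99 -0.54  0.8  -1.67] [ 0.512 -0.214  0.139]
Aslot      e  0.0 m 0.47 [ 1.51  0.61 -0.84  2.03 -0.53  0.78 -1.6 ] [ 0.483 -0.221  0.113]
Aplace     e  0.0 m 0.47 [ 1.43  0.69 -0.81  2.   -0.51  0.7  -1.61] [ 0.51  -0.215  0.078]
Aout       e  0.0 m 0.50 [ 1.53  0.6  -0.82  1.99 -0.51  0.84 -1.61] [ 0.478 -0.247  0.124]
back       e  0.0 m 0.35 [ 1.4   0.02 -1.13  1.86 -0.34  1.13 -1.4 ] [ 0.52 -0.08  0.34]
back       e  7.2 m 0.00 [ 1.07  0.06 -1.48  1.86  0.4   1.06 -1.5 ] [0.55 0.1  0.34]
Bpre       e  0.0 m 0.0
[... 1968 characters left out ...]
 m 0.00 [-2.61 -0.41  1.57  2.41  1.7   1.36 -2.01] [0.509 0.162 0.078]
Bslide     e122.9 m 0.00 [-2.61 -0.41  1.57  2.43  1.6   1.31 -1.97] [0.483 0.157 0.111]
Blift      e113.2 m 0.00 [-2.61 -0.41  1.57  2.33  1.55  1.26 -1.82] [0.526 0.165 0.151]
Bvia       e 20.9 m 0.00 [-1.47 -0.41  0.75  2.48  1.72  0.91 -0.65] [0.55 0.1  0.34]
Bvia       e152.4 m 0.00 [-0.64 -0.41  0.94  2.42  2.59  0.05  0.14] [ 0.52 -0.08  0.34]
Babove     e357.1 m 0.00 [-1.27 -0.41  1.32  2.24  4.    0.05  0.51] [ 0.528 -0.211  0.151]
Bplace     e 21.6 m 0.00 [-0.16  0.88  1.19  2.08  4.71  1.64 -1.02] [ 0.503 -0.216  0.119]
Bout       e 32.6 m 0.00 [-0.15  0.95  1.37  2.05  4.71  1.84 -1.  ] [ 0.471 -0.249  0.165]
```

```bash
export OMP_NUM_THREADS=1 OPENBLAS_NUM_THREADS=1; cat > s3.py <<'E'
import s2
from s2 import *
al0=-25
def trial(seed):
    r=np.random.default_rng(seed); al=r.choice([-30,-25,-20]); G=target("L",0,0,0,1,al)[1]
    q=q0
    rv=np.round(r.normal(0,.5,3),1); v0=np.round(r.uniform([.48,-.1,.28],[.62,.25,.4]),2)
    q,m,e=go(q,(v0,G@R.from_rotvec(rv).as_matrix()))
    if e>15: return (-9,seed)
    s2.q0=q
    V=[(round(r.uniform(.48,.6),2),round(r.uniform(.05,.2),2),round(r.uniform(.26,.36),2)),(round(r.uniform(.48,.56),2),round(r.uniform(-.15,0),2),round(r.uniform(.26,.36),2))]; W=[.33,.66]
    try: return (chain(al,v0,V,W,1),seed,int(al),v0.tolist(),rv.tolist(),V,q)
    except ValueError: return (-9,seed)
if __name__=="__main__":
    with Pool() as p: res=p.map(trial,range(1200),chunksize=10)
    res.sort(key=lambda a:-a[0]); print(sum(x[0]>-9 for x in res))
    for x in res[:5]: print(x)
    b=res[0]; s2.q0=b[6]; chain(b[2],b[3],b[5],[.33,.66],1,True)
E
timeout 500 python3 s3.py
```

```text
219
(np.float64(0.21278128944608454), 191, -30, [0.56, 0.14, 0.31], [-0.2, 0.5, -0.3], [(0.57, 0.07, 0.32), (0.53, -0.03, 0.32)], array([ 0.07570297, -0.19722774, -0.4337495 ,  2.27158894,  0.27233477,
        0.2586085 , -0.10667143]))
(np.float64(0.21240821331364934), 27, -30, [0.61, 0.18, 0.28], [0.4, 0.5, -0.5], [(0.5, 0.09, 0.35), (0.51, -0.12, 0.35)], array([ 0.57449209,  0.5485289 , -1.32675988,  1.68774707,  0.75770688,
        1.2556218 , -0.38166397]))
(np.float64(0.21223849683843188), 559, -30, [0.62, 0.19, 0.36], [0.0, 0.5, 0.3], [(0.54, 0.08, 0.27), (0.53, -0.02, 0.29)], array([ 0.61879312, -0.07762543, -1.03196896,  2.01665585,  0.34465582,
        0.4440284 , -0.81791067]))
(np.float64(0.21215700015120564), 1112, -30, [0.53, 0.12, 0.4], [0.3, 0.6, 0.5], [(0.54, 0.06, 0.28), (0.54, -0.14, 0.29)], array([ 0.16010892, -0.25740471, -0.32949165,  2.0292821 , -0.28965605,
        0.79964542, -0.37319148]))
(np.float64(0.21190674841017065), 474, -30, [0.51, 0.09, 0.34], [-0.1, 0.7, 0.0], [(0.59, 0.13, 0.32), (0.5, -0.07, 0.33)], array([-0.49878942, -0.40927906,  0.2975461 ,  
[... 1237 characters left out ...]
 m 0.23 [ 0.    0.64 -0.95  2.24  1.58  1.31 -2.02] [0.509 0.162 0.078]
Bslide     e  0.0 m 0.21 [ 0.04  0.54 -1.03  2.29  1.49  1.3  -1.99] [0.483 0.157 0.111]
Blift      e  0.0 m 0.23 [ 0.1   0.49 -1.05  2.2   1.45  1.27 -1.83] [0.526 0.165 0.151]
Bvia       e  0.0 m 0.25 [ 0.76  0.2  -1.23  1.81  0.55  1.16 -1.59] [0.57 0.07 0.32]
Bvia       e  0.0 m 0.25 [ 1.27  0.14 -1.17  1.84 -0.19  1.13 -1.61] [ 0.53 -0.03  0.32]
Babove     e  0.0 m 0.33 [ 1.46  0.65 -0.89  1.91 -0.46  0.88 -1.75] [ 0.528 -0.211  0.151]
Bplace     e  0.0 m 0.55 [ 1.49  0.69 -0.88  1.95 -0.45  0.85 -1.69] [ 0.503 -0.216  0.119]
Bout       e  0.0 m 0.56 [ 1.59  0.61 -0.89  1.92 -0.45  0.99 -1.69] [ 0.471 -0.249  0.165]
```

```bash
cat > plan.py <<'E'
from h import *
import sys
AL=-30; G=target("L",0,0,0,1,AL)[1]; H=target("E",0,0,0,-1,-AL)[1]
w=R.from_matrix(G.T@H).as_rotvec(); th=np.linalg.norm(w)
if w[2]<0: w=w/th*(th-2*np.pi)
O=[G@R.from_rotvec(w*f).as_matrix() for f in(.33,.66)]
def l(x,z,y=-9.5): return target("L",x,y,z,1,AL)
def e(x,z,y=9.5): return target("E",x,y,z,-1,-AL)
P=dict(v0a=(np.array([.56,.14,.31]),G@R.from_rotvec([-.2,.5,-.3]).as_matrix()),v0=(np.array([.56,.14,.31]),G),
 Apre=l(-161,31.5,20.5),Agrasp=l(-109,31.5),Alift=l(-114,91.5),via1=(np.array([.57,.07,.32]),O[0]),via2=(np.array([.53,-.03,.32]),O[1]),
 Aabove=e(-118,50),Aslot=e(-118,11.5),Aplace=e(-73,10.5),Aout=e(-125,10.5,-20.5),
 Bpre=l(-125,10.5,20.5),Bgrasp=l(-73,10.5),Bslide=l(-115,10.5),Blift=l(-118,70.5),
 Babove=e(-117,71.5),Bplace=e(-109,31.5),Bout=e(-161,31.5,-20.5))
def show2(*names):
    from bench import r
    st=r.read_state(); log(st)
    print("t",round(st["t"],2),"q",np.round(st["joint_pos"],2),"tcp",np.round(st["tool_pos"],4),"F",np.round(st["force"],1),"w",round(st["width"],4))
    for s in "LE":
        o,F=frame(s); print(s,"tcp mm",(F.T@(np.array(st["tool_pos"])-o)*1000).round(1))
    cur=st
    for n in names:
        print(n,*delta(cur,P[n])); cur=dict(tool_pos=P[n][0],ee_rot=R.from_matrix(P[n][1]).as_rotvec())
if __name__=="__main__": show2(*sys.argv[1:])
E
python3 plan.py v0a v0 Apre Agrasp Alift via1 via2 Aabove Aslot Aplace Aout
```

```text
t 3.52 q [ 0.82 -0.41 -1.48  2.4   0.58  0.43 -1.17] tcp [0.4429 0.1501 0.1923] F [ 1.1 -0.2 -0.2] w 0.0599
L tcp mm [-200.7   -6.3   32. ]
E tcp mm [-150.   377.1   92.5]
v0a [-3.5  16.24 -0.73] [-0.172  0.3   -0.312] 26.7
v0 [0. 0. 0.] [ 0.2 -0.5  0.3] 35.3
Apre [  7.78 -16.32   2.07] [0. 0. 0.] 0.0
Agrasp [ 0. -0.  6.] [0. 0. 0.] 0.0
Alift [-0.25  6.   -0.43] [0. 0. 0.] 0.0
via1 [-14.11  10.78  -4.9 ] [0.524 0.    0.883] 58.8
via2 [-9.17  5.54  1.07] [0.524 0.    0.883] 58.8
Aabove [ 0.41 22.86 11.58] [ 0.54 -0.    0.91] 60.6
Aslot [0.   3.85 0.  ] [-0.  0.  0.] 0.0
Aplace [2.25 0.1  3.9 ] [-0.  0.  0.] 0.0
Aout [-0.  0. -6.] [-0.  0.  0.] 0.0
```

>>> {"name": "step_arm", "arguments": {
  "commands": [
    [-0.7,3.2,0,-0.034,0.06,-0.062,0.7],
    [-1.4,6.5,0,-0.07,0.12,-0.12,0.7],
    [-2.1,9.7,-0.4,-0.1,0.18,-0.19,0.7],
    [-2.8,13,-0.6,-0.14,0.24,-0.25,0.7],
    [-3.5,16.2,-0.7,-0.172,0.3,-0.312,0.7],
    [-3.5,16.2,-0.7,-0.172,0.3,-0.312,0.7],
    [-3.5,16.2,-0.7,-0.172,0.3,-0.312,0.7]
  ]
}}

```text
t: 4.1
tool_pos: [0.5618, 0.1392, 0.311]
ee_rot: [1.228, 2.103, 0.683]
force: [0.1, 0.4, 1.0]
width: 0.06
```

```bash
python3 plan.py v0 Apre
```

```text
t 4.1 q [ 0.07 -0.2  -0.42  2.27  0.27  0.26 -0.1 ] tcp [0.5618 0.1392 0.311 ] F [0.1 0.4 1. ] w 0.06
L tcp mm [-217.6  -37.7  196.6]
E tcp mm [-167.7  341.3  256. ]
v0 [ 0.17 -0.14 -0.05] [ 0.202 -0.501  0.3  ] 35.4
Apre [  7.78 -16.32   2.07] [0. 0. 0.] 0.0
```

As predicted by the model.

>>> {"name": "step_arm", "arguments": {
  "commands": [
    [0,0,0,0.04,-0.1,0.06,0.7],
    [0,0,0,0.08,-0.2,0.12,0.7],
    [0.1,-0.1,0,0.12,-0.3,0.18,0.7],
    [0.1,-0.1,0,0.16,-0.4,0.24,0.7],
    [0.2,-0.1,0,0.2,-0.5,0.3,0.7],
    [0.2,-0.1,0,0.2,-0.5,0.3,0.7],
    [0.2,-0.1,0,0.2,-0.5,0.3,0.7]
  ]
}}

```text
t: 4.68
tool_pos: [0.5582, 0.1413, 0.3091]
ee_rot: [1.624, 1.658, 0.271]
force: [0.3, 0.3, -1.2]
width: 0.0597
```

```bash
python3 plan.py Apre
```

```text
t 4.68 q [ 0.46  0.1  -1.22  2.08  1.1   1.04 -1.32] tcp [0.5582 0.1413 0.3091] F [ 0.3  0.3 -1.2] w 0.0597
L tcp mm [-218.1  -34.9  192.9]
E tcp mm [-168.2  344.2  252.4]
Apre [  7.96 -15.98   2.29] [ 0.01  -0.035  0.024] 2.5
```

>>> {"name": "step_arm", "arguments": {
  "commands": [
    [2,-4,0,0.01,-0.035,0.024,0.7],
    [4,-8,0.4,0.01,-0.035,0.024,0.7],
    [6,-12,0.8,0.01,-0.035,0.024,0.7],
    [8,-16,1.5,0.01,-0.035,0.024,0.7],
    [8,-16,2.3,0.01,-0.035,0.024,0.7],
    [8,-16,2.3,0.01,-0.035,0.024,0.7],
    [8,-16,2.3,0.01,-0.035,0.024,0.7]
  ]
}}

```text
t: 5.27
tool_pos: [0.4612, 0.1808, 0.1586]
ee_rot: [1.647, 1.628, 0.242]
force: [0.9, 0.1, 1.0]
width: 0.0599
```

```bash
python3 plan.py Apre Agrasp; python3 - <<'E'
from h import *
from bench import imaging
c=imaging.capture("side"); t=imaging.capture("top")
a=cv2.resize(c["frame"][230:370,220:380],None,fx=2.5,fy=2.5,interpolation=cv2.INTER_CUBIC); b=cv2.resize(t["frame"][190:330,180:340],None,fx=2.5,fy=2.5,interpolation=cv2.INTER_CUBIC)
cv2.imwrite("pics/pre.png",np.hstack([a,b])[:,:,::-1])
E
```

```text
t 5.27 q [ 0.06  0.44 -1.13  2.27  1.34  1.32 -1.9 ] tcp [0.4612 0.1808 0.1586] F [0.9 0.1 1. ] w 0.0599
L tcp mm [-159.8   20.7   28.3]
E tcp mm [-108.4  403.2   89.5]
Apre [-0.08  0.32 -0.09] [-0.005 -0.006  0.007] 0.6
Agrasp [ 0. -0.  6.] [0. 0. 0.] 0.0
```

View pics/pre.png

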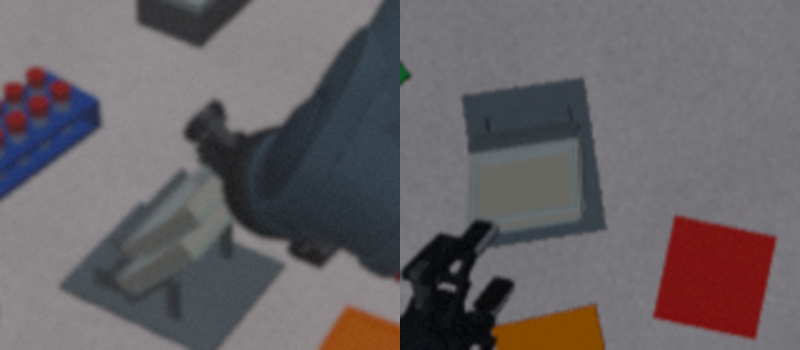

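The view shows the fingers at the dish's upper-left edge (upper fingertip near (485,225) in the crop). That matches the projected fingertip to within a few mm, so I advance and grip.

>>> {"name": "step_arm", "arguments": {
  "commands": [
    [-0.1,0.3,0.5,-0.005,-0.006,0.007,0.7],
    [-0.1,0.3,1.5,-0.005,-0.006,0.007,0.7],
    [-0.1,0.3,2.7,-0.005,-0.006,0.007,0.7],
    [-0.1,0.3,3.9,-0.005,-0.006,0.007,0.7],
    [-0.1,0.3,5,-0.005,-0.006,0.007,0.7],
    [-0.1,0.3,5.9,-0.005,-0.006,0.007,0.7],
    [-0.1,0.3,5.9,-0.005,-0.006,0.007,0.7],
    [-0.1,0.3,5.9,-0.005,-0.006,0.007,0.7],
    [-0.1,0.3,5.9,-0.005,-0.006,0.007,0.55]
  ]
}}

```text
t: 6.12
tool_pos: [0.5012, 0.1574, 0.1229]
ee_rot: [1.649, 1.613, 0.248]
force: [-0.4, -0.4, 0.8]
width: 0.049
```

```bash
python3 plan.py Agrasp
```

```text
t 6.12 q [ 0.07  0.53 -1.03  2.26  1.49  1.29 -1.94] tcp [0.5012 0.1574 0.1229] F [-0.4 -0.4  0.8] w 0.049
L tcp mm [-109.8   -9.2   32.4]
E tcp mm [-59.2 371.9  92.7]
Agrasp [ 0.01 -0.09  0.08] [ 0.002  0.    -0.003] 0.2
```

Right on. Close slowly with 40 N.

>>> {"name": "step_arm", "arguments": {
  "commands": [
    [0,-0.1,0.1,0,0,0,0.35],
    [0,-0.1,0.1,0,0,0,0.3],
    [0,-0.1,0.1,0,0,0,0.2],
    [0,-0.1,0.1,0,0,0,0.1],
    [0,-0.1,0.1,0,0,0,0],
    [0,-0.1,0.1,0,0,0,0],
    [0,-0.1,0.1,0,0,0,0],
    [0,-0.1,0.1,0,0,0,0],
    [0,-0.1,0.1,0,0,0,0]
  ],
  "newtons": 40
}}

```text
t: 6.87
tool_pos: [0.501, 0.1572, 0.1218]
ee_rot: [1.648, 1.613, 0.248]
force: [-2.9, 0.8, 5.9]
width: 0.0203
```

```bash
python3 plan.py Alift
```

```text
t 6.87 q [ 0.07  0.53 -1.03  2.26  1.49  1.29 -1.94] tcp [0.501  0.1572 0.1218] F [-2.9  0.8  5.9] w 0.0203
L tcp mm [-109.1   -9.3   31.4]
E tcp mm [-58.5 371.8  91.8]
Alift [-0.25  6.01 -0.39] [ 0.003  0.    -0.002] 0.2
```

>>> {"name": "step_arm", "arguments": {
  "commands": [
    [-0.1,0.2,-0.2,0,0,0,0],
    [-0.2,0.6,-0.4,0,0,0,0],
    [-0.2,1.5,-0.4,0,0,0,0],
    [-0.2,2.5,-0.4,0,0,0,0],
    [-0.2,3.5,-0.4,0,0,0,0],
    [-0.2,4.5,-0.4,0,0,0,0],
    [-0.2,5.5,-0.4,0,0,0,0],
    [-0.2,6,-0.4,0,0,0,0],
    [-0.2,6,-0.4,0,0,0,0]
  ]
}}

```text
t: 7.62
tool_pos: [0.5449, 0.1647, 0.1647]
ee_rot: [1.651, 1.61, 0.249]
force: [-0.9, 0.4, -0.3]
width: 0.0202
```

```bash
python3 plan.py via1; python3 - <<'E'
from h import *
from bench import imaging
c=imaging.capture("side"); t=imaging.capture("top")
a=cv2.resize(c["frame"][210:370,220:380],None,fx=2.5,fy=2.5,interpolation=cv2.INTER_CUBIC); b=cv2.resize(t["frame"][180:340,160:320],None,fx=2.5,fy=2.5,interpolation=cv2.INTER_CUBIC)
cv2.imwrite("pics/lift.png",np.hstack([a,b])[:,:,::-1])
E
```

```text
t 7.62 q [ 0.12  0.49 -1.04  2.16  1.45  1.26 -1.79] tcp [0.5449 0.1647 0.1647] F [-0.9  0.4 -0.3] w 0.0202
L tcp mm [-113.4   -9.6   93.1]
E tcp mm [-62.8 369.8 153.4]
via1 [-14.08  10.71  -4.92] [ 0.527 -0.002  0.878] 58.7
```

View pics/lift.png

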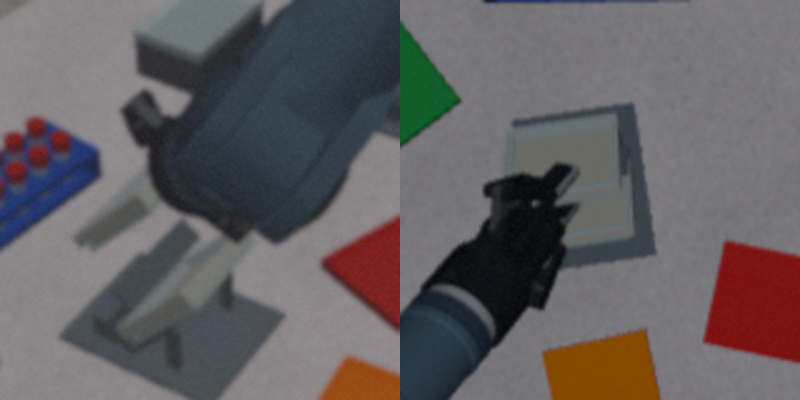

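The dish hangs closed between the fingers (side crop (115,205)), and the lower dish is undisturbed (175,290). Now the flip.

>>> {"name": "step_arm", "arguments": {
  "commands": [
    [-1.4,2,-0.5,0.05,0,0.08,0],
    [-2.8,3.5,-1,0.11,0,0.17,0],
    [-4.5,5,-1.6,0.17,0,0.28,0],
    [-6.2,6.2,-2.2,0.23,0,0.39,0],
    [-8,7.3,-2.8,0.3,0,0.5,0],
    [-9.8,8.4,-3.4,0.36,0,0.61,0],
    [-11.5,9.5,-4.1,0.43,0,0.72,0],
    [-13,10.3,-4.6,0.49,0,0.81,0],
    [-14.1,10.7,-4.9,0.526,0,0.88,0],
    [-14.1,10.7,-4.9,0.526,0,0.88,0]
  ],
  "newtons": 50
}}

```text
t: 8.55
tool_pos: [0.5709, 0.0649, 0.3207]
ee_rot: [2.703, 0.868, 0.269]
force: [0.3, -0.1, -0.6]
width: 0.0201
```

```bash
python3 plan.py via2
```

```text
t 8.55 q [ 0.77  0.2  -1.22  1.81  0.55  1.16 -1.58] tcp [0.5709 0.0649 0.3207] F [ 0.3 -0.1 -0.6] w 0.0201
L tcp mm [-227.5 -112.4  199.8]
E tcp mm [-179.5  266.8  257. ]
via2 [-8.9   5.15  1.03] [ 0.527 -0.003  0.875] 58.5
```

>>> {"name": "step_arm", "arguments": {
  "commands": [
    [-0.9,0.5,0.1,0.05,0,0.08,0],
    [-1.9,1.1,0.2,0.11,0,0.18,0],
    [-3,1.7,0.3,0.17,0,0.29,0],
    [-4.1,2.3,0.4,0.24,0,0.4,0],
    [-5.2,2.9,0.5,0.3,0,0.51,0],
    [-6.3,3.5,0.6,0.37,0,0.62,0],
    [-7.4,4.1,0.8,0.43,0,0.72,0],
    [-8.3,4.7,0.9,0.49,0,0.81,0],
    [-8.9,5.1,1,0.527,0,0.875,0],
    [-8.9,5.1,1,0.527,0,0.875,0]
  ]
}}

```text
t: 9.38
tool_pos: [0.5259, -0.0288, 0.3146]
ee_rot: [-2.82, 0.302, -0.174]
force: [-0.0, -0.8, -1.7]
width: 0.0199
```

```bash
python3 plan.py Aabove
```

```text
t 9.38 q [ 1.26  0.14 -1.17  1.85 -0.19  1.12 -1.6 ] tcp [ 0.5259 -0.0288  0.3146] F [-0.  -0.8 -1.7] w 0.0199
L tcp mm [-261.8 -196.9  149.4]
E tcp mm [-215.8  184.7  204.2]
Aabove [ 0.93 22.73 11.1 ] [0.544 0.007 0.909] 60.7
```

>>> {"name": "step_arm", "arguments": {
  "commands": [
    [0,1.2,0.6,0.06,0,0.1,0],
    [0.1,3,1.4,0.12,0,0.21,0],
    [0.2,5.5,2.6,0.19,0,0.32,0],
    [0.3,8.5,4,0.26,0,0.43,0],
    [0.5,11.5,5.6,0.33,0,0.54,0],
    [0.6,14.5,7,0.39,0,0.65,0],
    [0.7,17.5,8.5,0.45,0,0.76,0],
    [0.8,20,9.8,0.51,0.005,0.85,0],
    [0.9,22,10.8,0.54,0.007,0.9,0],
    [0.9,22.7,11.1,0.544,0.007,0.909,0]
  ]
}}

```text
t: 10.22
tool_pos: [0.5105, -0.2086, 0.1386]
ee_rot: [-1.918, 1.257, -0.042]
force: [-0.3, -1.7, -1.8]
width: 0.0202
```

```bash
python3 plan.py Aabove Aslot; python3 - <<'E'
from h import *
from bench import imaging
for n in("side","top"): np.savez(n+"1.npz",**imaging.capture(n))
c=np.load("side1.npz"); t=np.load("top1.npz")
a=cv2.resize(c["frame"][130:290,320:480],None,fx=2.5,fy=2.5,interpolation=cv2.INTER_CUBIC); b=cv2.resize(t["frame"][180:340,310:470],None,fx=2.5,fy=2.5,interpolation=cv2.INTER_CUBIC)
cv2.imwrite("pics/above.png",np.hstack([a,b])[:,:,::-1])
E
```

```text
t 10.22 q [ 1.48  0.65 -0.88  1.94 -0.47  0.88 -1.71] tcp [ 0.5105 -0.2086  0.1386] F [-0.3 -1.7 -1.8] w 0.0202
L tcp mm [-156.8 -371.3    0.8]
E tcp mm [-115.1   12.2   50.5]
Aabove [ 0.09  0.05 -0.39] [-0.001  0.005  0.001] 0.3
Aslot [0.   3.85 0.  ] [-0.  0.  0.] 0.0
```

View pics/above.png

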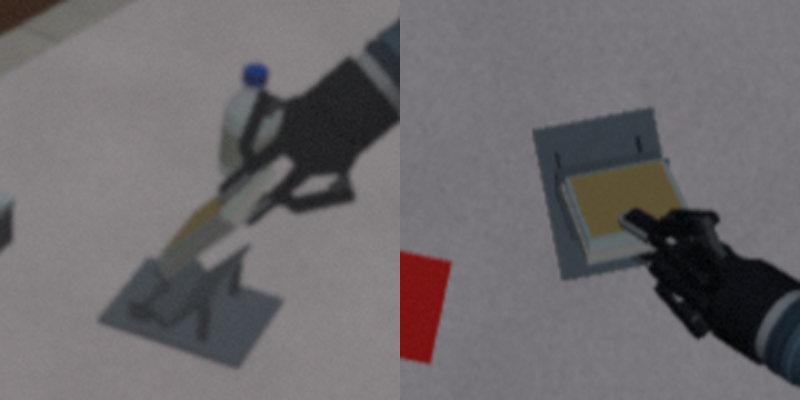

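The dish is lid down above the empty stand, and the tan base shows at (625,200). I measure its pose in the stand frame.

```bash
cat > meas.py <<'E'
from h import *
import sys
from bench import imaging
def tan(c,W,m):
    f=c["frame"].astype(int); return m&(f[...,0]-f[...,2]>30)&(f[...,0]-f[...,1]<60)&(f[...,1]>f[...,2]+10)
def meas(c,s="E",lo=.05,exc=None):
    W=cloud(c); o,F=frame(s); Q=(W-o)@F*1000
    m=(abs(Q[...,0]+70)<110)&(abs(Q[...,1])<80)&(Q[...,2]>5)&(Q[...,2]<110)
    k=tan(c,W,m); k=cv2.morphologyEx(k.astype(np.uint8),cv2.MORPH_OPEN,np.ones((3,3)))>0
    q=Q[k]
    if len(q)<40: print("few",len(q)); return
    M,N,n,sd=plane(q); r=cv2.minAreaRect(q[:,:2].astype(np.float32)); print("tan n",len(q),"med z",np.median(q[:,2]).round(1),"normal",N.round(3),"rect xy",np.round(r[0],1),np.round(r[1],1),round(r[2],1),"x",np.percentile(q[:,0],[1,99]).round(1),"y",np.percentile(q[:,1],[1,99]).round(1),"sd",round(float(sd),1))
E
python3 - <<'E'
from meas import *
for n in("side1","top1"):
    c=dict(np.load(n+".npz")); meas(c)
E
```

```text
few 0
tan n 698 med z 62.1 normal [0.02 0.01 1.  ] rect xy [-90.6   4.3] [84.1 84.3] 3.2 x [-129.5  -51.2] y [-35.6  44.1] sd 1.3
```

>>> {"name": "step_arm", "arguments": {
  "commands": [
    [0.1,0.5,-0.3,0,0,0,0],
    [0.2,1,-0.45,0,0.005,0,0],
    [0.2,1.7,-0.45,0,0.005,0,0],
    [0.2,2.4,-0.45,0,0.005,0,0],
    [0.2,3.1,-0.45,0,0.005,0,0],
    [0.2,3.75,-0.45,0,0.005,0,0],
    [0.2,3.75,-0.45,0,0.005,0,0],
    [0.2,3.75,-0.45,0,0.005,0,0]
  ]
}}

```text
t: 10.98
tool_pos: [0.4839, -0.2184, 0.1214]
ee_rot: [-1.921, 1.257, -0.053]
force: [-0.1, -0.3, -1.3]
width: 0.0201
```

```bash
python3 plan.py Aplace; python3 - <<'E'
from meas import *
c=imaging.capture("top"); meas(c)
E
```

```text
t 10.98 q [ 1.52  0.66 -0.87  1.97 -0.46  0.87 -1.65] tcp [ 0.4839 -0.2184  0.1214] F [-0.1 -0.3 -1.3] w 0.0201
L tcp mm [-161.5 -376.3  -31.7]
E tcp mm [-119.9    8.2   17.9]
Aplace [2.22 0.77 4.13] [-0.003 -0.002  0.006] 0.4
tan n 724 med z 28.0 normal [0.011 0.007 1.   ] rect xy [-104.4   -0.7] [103.5  82.3] 0.1 x [-133.5  -55.3] y [-40.3  39.5] sd 1.4
```

>>> {"name": "step_arm", "arguments": {
  "commands": [
    [0,0.3,0,0,0,0.005,0],
    [0,0.5,0,0,0,0.005,0],
    [0.25,0.5,0.43,0,0,0.005,0],
    [0.5,0.5,0.87,0,0,0.005,0],
    [0.75,0.5,1.3,0,0,0.005,0],
    [1,0.55,1.73,0,0,0.005,0],
    [1.25,0.6,2.17,0,0,0.005,0],
    [1.5,0.6,2.6,0,0,0.005,0],
    [1.5,0.6,2.6,0,0,0.005,0]
  ]
}}

```text
t: 11.78
tool_pos: [0.4994, -0.2144, 0.0943]
ee_rot: [-1.918, 1.259, -0.05]
force: [0.1, 0.1, -0.4]
width: 0.0201
```

```bash
python3 plan.py Aplace
```

```text
t 11.78 q [ 1.47  0.72 -0.84  1.96 -0.45  0.82 -1.65] tcp [ 0.4994 -0.2144  0.0943] F [ 0.1  0.1 -0.4] w 0.0201
L tcp mm [-130.5 -375.   -36.8]
E tcp mm [-88.9   8.9  12.8]
Aplace [0.74 0.23 1.41] [-0.003 -0.001  0.003] 0.2
```

>>> {"name": "step_arm", "arguments": {
  "commands": [
    [0.2,0.05,0.35,0,0,0.003,0],
    [0.4,0.1,0.7,0,0,0.003,0],
    [0.5,0.1,0.9,0,0,0.003,0],
    [0.6,0.15,1.1,0,0,0.003,0],
    [0.65,0.15,1.2,0,0,0.003,0],
    [0.65,0.15,1.2,0,0,0.003,0]
  ]
}}

```text
t: 12.28
tool_pos: [0.5073, -0.2131, 0.084]
ee_rot: [-1.917, 1.262, -0.051]
force: [2.1, 1.8, -0.3]
width: 0.0203
```

```bash
python3 plan.py Aplace; python3 - <<'E'
from meas import *
c=imaging.capture("top"); meas(c)
E
```

```text
t 12.28 q [ 1.45  0.75 -0.84  1.95 -0.44  0.8  -1.65] tcp [ 0.5073 -0.2131  0.084 ] F [ 2.1  1.8 -0.3] w 0.0203
L tcp mm [-117.5 -375.1  -37.4]
E tcp mm [-75.9   8.5  12.2]
Aplace [0.06 0.17 0.3 ] [-0.004 -0.002  0.001] 0.3
tan n 459 med z 22.4 normal [0.029 0.007 1.   ] rect xy [-60.7  -0.4] [60.8 84.2] 2.2 x [-89.4 -31.9] y [-39.2  40.2] sd 1.2
```

>>> {"name": "step_arm", "arguments": {
  "commands": [
    [0.05,0.05,0.1,0,0,0,0],
    [0.1,0.1,0.17,0,0,0,0],
    [0.15,0.1,0.26,0,0,0,0],
    [0.15,0.1,0.26,0,0,0,0],
    [0.15,0.1,0.26,0,0,0,0]
  ]
}}

```text
t: 12.75
tool_pos: [0.5086, -0.213, 0.0818]
ee_rot: [-1.916, 1.261, -0.051]
force: [1.9, 0.1, 6.5]
width: 0.0203
```

```bash
python3 plan.py Aplace
```

```text
t 12.75 q [ 1.45  0.75 -0.83  1.95 -0.44  0.79 -1.65] tcp [ 0.5086 -0.213   0.0818] F [1.9 0.1 6.5] w 0.0203
L tcp mm [-115.  -375.2  -37.7]
E tcp mm [-73.3   8.4  11.8]
Aplace [-0.08  0.13  0.09] [-0.004 -0.002  0.001] 0.3
```

>>> {"name": "step_arm", "arguments": {
  "commands": [
    [0,0,0,0,0,0,0.28],
    [0,0,0,0,0,0,0.32],
    [0,0,0,0,0,0,0.4],
    [0,0,0,0,0,0,0.5],
    [0,0,0,0,0,0,0.5],
    [0,0,0,0,0,0,0.5],
    [0,0,-1,0,0,0,0.5],
    [0,0,-2.5,0,0,0,0.5],
    [0,0,-4.5,0,0,0,0.5],
    [0,0,-6.5,0,0,0,0.5]
  ]
}}

```text
t: 13.58
tool_pos: [0.4782, -0.2526, 0.1244]
ee_rot: [-1.917, 1.262, -0.048]
force: [0.0, -0.2, 0.0]
width: 0.0427
```

```bash
python3 plan.py via2 via1; python3 - <<'E'
from meas import *
c=imaging.capture("top"); meas(c)
c2=imaging.capture("side")
a=cv2.resize(c2["frame"][130:290,320:480],None,fx=2.5,fy=2.5,interpolation=cv2.INTER_CUBIC); b=cv2.resize(c["frame"][180:340,310:470],None,fx=2.5,fy=2.5,interpolation=cv2.INTER_CUBIC)
cv2.imwrite("pics/placed.png",np.hstack([a,b])[:,:,::-1])
E
```

```text
t 13.58 q [ 1.53  0.68 -0.84  1.92 -0.44  0.93 -1.65] tcp [ 0.4782 -0.2526  0.1244] F [ 0.  -0.2  0. ] w 0.0427
L tcp mm [-171.3 -409.   -38.6]
E tcp mm [-130.5  -23.9   10. ]
via2 [-22.26 -20.04   2.81] [-0.542 -0.002 -0.91 ] 60.7
via1 [  1.59 -10.09   3.43] [-0.524 -0.    -0.883] 58.8
tan n 570 med z 21.9 normal [0.007 0.008 1.   ] rect xy [-61.2  -0.4] [62.2 81.4] 0.3 x [-89.8 -31.9] y [-40.4  39.4] sd 1.3
```

View pics/placed.png

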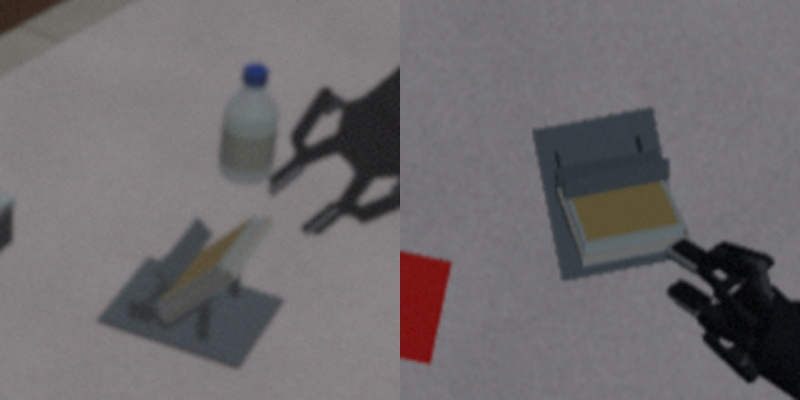

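>>> {"name": "step_arm", "arguments": {
  "commands": [
    [0,0,-3.5,0,0,0,0.6],
    [-3,-3,-4,-0.06,0,-0.1,0.6],
    [-5.5,-5,-3,-0.13,0,-0.21,0.6],
    [-8,-7.5,-2,-0.19,0,-0.32,0.6],
    [-10.5,-10,-1,-0.26,0,-0.43,0.6],
    [-13,-12,0,-0.32,0,-0.54,0.6],
    [-15.5,-14,0.7,-0.39,0,-0.65,0.6],
    [-18,-16,1.5,-0.45,0,-0.76,0.6],
    [-20.5,-18.3,2.2,-0.51,0,-0.86,0.6],
    [-22.3,-20,2.8,-0.542,0,-0.91,0.6]
  ]
}}

```text
t: 14.52
tool_pos: [0.5308, -0.0235, 0.3212]
ee_rot: [-2.825, 0.294, -0.191]
force: [1.3, 0.5, 0.2]
width: 0.0511
```

```bash
python3 plan.py via1 Bpre
```

```text
t 14.52 q [ 1.27  0.14 -1.18  1.84 -0.19  1.12 -1.61] tcp [ 0.5308 -0.0235  0.3212] F [1.3 0.5 0.2] w 0.0511
L tcp mm [-263.1 -192.5  158.1]
E tcp mm [-217.   188.8  213. ]
via1 [ 1.73 -9.43  3.31] [-0.519 -0.003 -0.874] 58.2
Bpre [ -2.98 -20.59  13.81] [-0.524 -0.    -0.883] 58.8
```

>>> {"name": "step_arm", "arguments": {
  "commands": [
    [0.2,-1,0.3,-0.06,0,-0.1,0.6],
    [0.4,-2,0.6,-0.12,0,-0.2,0.6],
    [0.6,-3,1,-0.18,0,-0.3,0.6],
    [0.8,-4,1.4,-0.24,0,-0.4,0.6],
    [1,-5.1,1.8,-0.3,0,-0.5,0.6],
    [1.2,-6.2,2.2,-0.36,0,-0.61,0.6],
    [1.4,-7.5,2.6,-0.42,0,-0.71,0.6],
    [1.6,-8.6,3,-0.48,0,-0.81,0.6],
    [1.7,-9.4,3.3,-0.52,-0.003,-0.874,0.6],
    [1.7,-9.4,3.3,-0.52,-0.003,-0.874,0.6]
  ]
}}

```text
t: 15.35
tool_pos: [0.5681, 0.0699, 0.3173]
ee_rot: [2.707, 0.884, 0.264]
force: [0.0, 0.8, 0.1]
width: 0.0516
```

```bash
python3 - <<'E'
from meas import *
# dish 1 on loaded stand: lid plane
c=imaging.capture("top"); W=cloud(c); o,F=frame("L"); Q=(W-o)@F*1000; f=c["frame"].astype(int)
m=(abs(Q[...,0]+55)<70)&(abs(Q[...,1])<65)&(abs(Q[...,2]-21)<12)&(f.sum(-1)>230)
q=Q[m]; M,N,n,sd=plane(q); print(n,M.round(1),N.round(3),sd); k=q[abs(q[:,2]-M[2])<5]; print("x",np.percentile(k[:,0],[1,99]).round(1),"y",np.percentile(k[:,1],[1,99]).round(1))
E
sed -i 's/Bpre=l(-125,10.5,20.5)/Bpre=l(-140,10.5,29)/' plan.py
python3 plan.py via1 Bpre
```

```text
t 15.4 q [ 0.77  0.21 -1.23  1.82  0.55  1.16 -1.58] tcp [0.5686 0.0672 0.3174] F [ 0.  -0.8 -0.4] w 0.0515
L tcp mm [-226.2 -109.7  196.2]
E tcp mm [-178.1  269.5  253.5]
via1 [ 0.3  -0.06 -0.26] [-0.006  0.002 -0.004] 0.4
Bpre [ -3.35 -21.33  12.3 ] [-0.524 -0.    -0.883] 58.8h.py:9: RuntimeWarning: Mean of empty slice.
  m=p.mean(0); n=np.linalg.svd(p-m,full_matrices=False)[2][2]; n*=np.sign(n[2])
  ret = um.true_divide(
Traceback (most recent call last):
  File "h.py", line 9, in plane
    m=p.mean(0); n=np.linalg.svd(p-m,full_matrices=False)[2][2]; n*=np.sign(n[2])
                   ~~~~~~~~~~~~~~~~~~~~~~~~~~~~~~~~~~~~~~~~~^^^
IndexError: index 2 is out of bounds for axis 0 with size 0
```

>>> {"name": "step_arm", "arguments": {
  "commands": [
    [-0.2,-1,0.3,-0.06,0,-0.1,0.6],
    [-0.4,-2.5,1,-0.12,0,-0.2,0.6],
    [-0.7,-4.5,2.2,-0.18,0,-0.31,0.6],
    [-1,-7,3.6,-0.25,0,-0.42,0.6],
    [-1.4,-10,5.4,-0.31,0,-0.53,0.6],
    [-1.9,-13,7.2,-0.38,0,-0.64,0.6],
    [-2.3,-16,9,-0.44,0,-0.74,0.6],
    [-2.7,-18.7,10.5,-0.5,0,-0.84,0.6],
    [-3,-20.5,11.5,-0.53,0,-0.887,0.6],
    [-3.1,-21.3,12,-0.53,0,-0.887,0.6]
  ]
}}

```text
t: 16.23
tool_pos: [0.4575, 0.185, 0.1299]
ee_rot: [1.649, 1.618, 0.233]
force: [-0.3, 0.9, -0.5]
width: 0.0514
```

```bash
python3 plan.py Bpre Bgrasp; python3 - <<'E'
from meas import *
c=imaging.capture("top"); W=cloud(c); o,F=frame("L"); Q=(W-o)@F*1000; f=c["frame"].astype(int)
c2=imaging.capture("side")
a=cv2.resize(c2["frame"][230:370,220:380],None,fx=2.5,fy=2.5,interpolation=cv2.INTER_CUBIC); b=cv2.resize(c["frame"][190:330,180:340],None,fx=2.5,fy=2.5,interpolation=cv2.INTER_CUBIC)
cv2.imwrite("pics/preB.png",np.hstack([a,b])[:,:,::-1])
m=(abs(Q[...,0]+65)<40)&(abs(Q[...,1])<65)&(abs(Q[...,2]-21)<8)&(f.sum(-1)>200)
q=Q[m]; print(len(q)); M,N,n,sd=plane(q); print(n,M.round(1),N.round(3),sd); k=q[abs(q[:,2]-M[2])<5]; print("x",np.percentile(k[:,0],[1,99]).round(1),"y",np.percentile(k[:,1],[1,99]).round(1))
E
```

```text
t 16.23 q [-0.    0.52 -1.09  2.27  1.4   1.36 -1.98] tcp [0.4575 0.185  0.1299] F [-0.3  0.9 -0.5] w 0.0514
L tcp mm [-139.8   25.6    7.5]
E tcp mm [-88.3 408.2  68.9]
Bpre [ 0.28  0.3  -0.2 ] [-0.007  0.005  0.004] 0.5
Bgrasp [0.02 0.   7.73] [0. 0. 0.] 0.0
1004
810 [-66.5  -0.   21.2] [-0.017  0.     1.   ] 1.3517459645417478
x [-102.4  -27.8] y [-49.8  49.4]
```

View pics/preB.png

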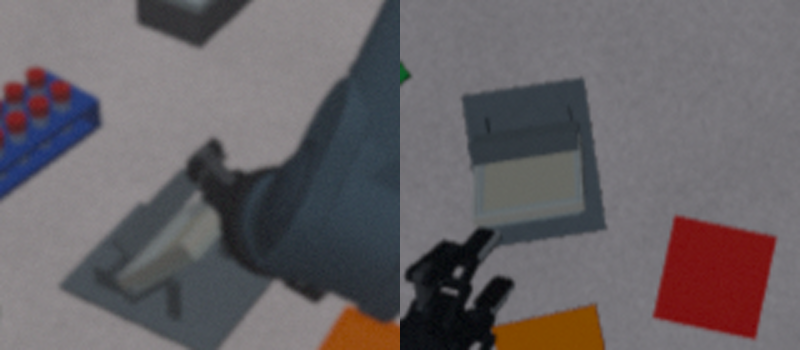

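Dish 1 still lies as expected: face at z = 21.2 mm, y = 0, upper edge at x = -102. I move in on it.

>>> {"name": "step_arm", "arguments": {
  "commands": [
    [0.2,0.2,0,-0.007,0.005,0.004,0.6],
    [0.3,0.3,1,-0.007,0.005,0.004,0.6],
    [0.3,0.3,2.3,-0.007,0.005,0.004,0.6],
    [0.3,0.3,3.6,-0.007,0.005,0.004,0.6],
    [0.3,0.3,4.9,-0.007,0.005,0.004,0.6],
    [0.3,0.3,6.2,-0.007,0.005,0.004,0.6],
    [0.3,0.3,7.2,-0.007,0.005,0.004,0.6],
    [0.3,0.3,7.5,-0.007,0.005,0.004,0.6],
    [0.3,0.3,7.5,-0.007,0.005,0.004,0.6],
    [0.3,0.3,7.5,-0.007,0.005,0.004,0.6]
  ]
}}

```text
t: 17.17
tool_pos: [0.5119, 0.1587, 0.0858]
ee_rot: [1.653, 1.606, 0.254]
force: [0.5, 0.3, -1.0]
width: 0.0511
```

```bash
python3 plan.py Bgrasp
```

```text
t 17.17 q [ 0.02  0.63 -0.96  2.24  1.58  1.31 -2.01] tcp [0.5119 0.1587 0.0858] F [ 0.5  0.3 -1. ] w 0.0511
L tcp mm [-74.5  -9.8  16.8]
E tcp mm [-23.9 370.9  77.1]
Bgrasp [ 0.09 -0.63  0.11] [ 0.005  0.    -0.01 ] 0.6
```

>>> {"name": "step_arm", "arguments": {
  "commands": [
    [0.1,-0.3,0.1,0.005,0,-0.01,0.5],
    [0.1,-0.6,0.1,0.005,0,-0.01,0.5],
    [0.1,-0.6,0.1,0.005,0,-0.01,0.45],
    [0.1,-0.6,0.1,0.005,0,-0.01,0.4]
  ]
}}

```text
t: 17.5
tool_pos: [0.5073, 0.1592, 0.0804]
ee_rot: [1.646, 1.619, 0.245]
force: [-0.5, 0.2, -0.4]
width: 0.0341
```

```bash
python3 plan.py Bgrasp
```

```text
t 17.5 q [ 0.01  0.64 -0.96  2.25  1.58  1.31 -2.01] tcp [0.5073 0.1592 0.0804] F [-0.5  0.2 -0.4] w 0.0341
L tcp mm [-73.2  -8.5   9.9]
E tcp mm [-22.6 372.4  70.2]
Bgrasp [-0.08  0.06  0.07] [ 0.001 -0.001  0.003] 0.2
```

>>> {"name": "step_arm", "arguments": {
  "commands": [
    [0,0.1,0,0,0,0,0.32],
    [0,0.1,0,0,0,0,0.28],
    [0,0.1,0,0,0,0,0.2],
    [0,0.1,0,0,0,0,0.1],
    [0,0.1,0,0,0,0,0],
    [0,0.1,0,0,0,0,0],
    [0,0.1,0,0,0,0,0],
    [0,0.1,0,0,0,0,0]
  ],
  "newtons": 50
}}

```text
t: 18.17
tool_pos: [0.5086, 0.1592, 0.0814]
ee_rot: [1.646, 1.617, 0.245]
force: [-1.6, 0.4, 4.7]
width: 0.0205
```

```bash
python3 plan.py Bslide Blift
```

```text
t 18.17 q [ 0.01  0.64 -0.96  2.25  1.58  1.31 -2.01] tcp [0.5086 0.1592 0.0814] F [-1.6  0.4  4.7] w 0.0205
L tcp mm [-73.1  -8.7  11.5]
E tcp mm [-22.5 372.1  71.8]
Bslide [-2.16 -0.1  -3.59] [ 0.001 -0.     0.002] 0.1
Blift [-0.15  6.   -0.26] [0. 0. 0.] 0.0
```

>>> {"name": "step_arm", "arguments": {
  "commands": [
    [-0.15,0.1,-0.25,0,0,0,0],
    [-0.4,0.2,-0.65,0,0,0,0],
    [-0.75,0.2,-1.25,0,0,0,0],
    [-1.1,0.2,-1.85,0,0,0,0],
    [-1.5,0.2,-2.5,0,0,0,0],
    [-1.85,0.2,-3.1,0,0,0,0],
    [-2.2,0.2,-3.7,0,0,0,0],
    [-2.3,0.2,-3.9,0,0,0,0],
    [-2.3,0.2,-3.9,0,0,0,0]
  ]
}}

```text
t: 18.92
tool_pos: [0.4813, 0.1539, 0.1179]
ee_rot: [1.646, 1.617, 0.246]
force: [0.4, 0.6, -0.9]
width: 0.02
```

```bash
python3 plan.py Blift
```

```text
t 18.92 q [ 0.06  0.52 -1.05  2.29  1.48  1.3  -1.97] tcp [0.4813 0.1539 0.1179] F [ 0.4  0.6 -0.9] w 0.02
L tcp mm [-118.9   -9.2   13.7]
E tcp mm [-68.3 372.7  74. ]
Blift [0.01 5.68 0.11] [ 0.002 -0.001  0.002] 0.1
```

>>> {"name": "step_arm", "arguments": {
  "commands": [
    [0,0.3,0,0,0,0,0],
    [0,1,0,0,0,0,0],
    [0,2,0,0,0,0,0],
    [0,3,0,0,0,0,0],
    [0,4,0,0,0,0,0],
    [0,5,0,0,0,0,0],
    [0,5.7,0,0,0,0,0],
    [0,5.7,0,0,0,0,0],
    [0,5.7,0,0,0,0,0]
  ]
}}

```text
t: 19.67
tool_pos: [0.5247, 0.1613, 0.1539]
ee_rot: [1.648, 1.616, 0.245]
force: [0.5, 0.2, -2.0]
width: 0.0199
```

```bash
python3 plan.py via1
```

```text
t 19.67 q [ 0.12  0.49 -1.06  2.2   1.45  1.27 -1.83] tcp [0.5247 0.1613 0.1539] F [ 0.5  0.2 -2. ] w 0.0199
L tcp mm [-118.2   -9.4   70.5]
E tcp mm [-67.6 370.8 130.8]
via1 [-13.92  12.87  -4.53] [0.525 0.    0.884] 58.9
```

>>> {"name": "step_arm", "arguments": {
  "commands": [
    [-0.8,3,-0.5,0.03,0,0.05,0],
    [-2.4,5,-1,0.09,0,0.15,0],
    [-4.2,6.8,-1.6,0.16,0,0.27,0],
    [-6,8.2,-2.2,0.23,0,0.38,0],
    [-7.8,9.4,-2.8,0.3,0,0.5,0],
    [-9.6,10.6,-3.3,0.36,0,0.61,0],
    [-11.3,11.6,-3.8,0.43,0,0.72,0],
    [-12.8,12.4,-4.2,0.49,0,0.81,0],
    [-13.9,12.8,-4.5,0.525,0,0.88,0],
    [-13.9,12.8,-4.5,0.525,0,0.88,0]
  ]
}}

```text
t: 20.5
tool_pos: [0.5718, 0.0648, 0.3214]
ee_rot: [2.702, 0.87, 0.266]
force: [0.9, -1.7, -1.2]
width: 0.0204
```

```bash
python3 plan.py via2
```

```text
t 20.5 q [ 0.76  0.21 -1.22  1.81  0.55  1.16 -1.58] tcp [0.5718 0.0648 0.3214] F [ 0.9 -1.7 -1.2] w 0.0204
L tcp mm [-227.4 -112.6  200.9]
E tcp mm [-179.4  266.5  258.1]
via2 [-8.98  5.05  1.08] [ 0.529 -0.001  0.877] 58.7
```

>>> {"name": "step_arm", "arguments": {
  "commands": [
    [-0.9,0.5,0.1,0.05,0,0.08,0],
    [-1.9,1.1,0.2,0.11,0,0.18,0],
    [-3,1.7,0.3,0.17,0,0.29,0],
    [-4.1,2.3,0.4,0.24,0,0.4,0],
    [-5.2,2.9,0.5,0.3,0,0.51,0],
    [-6.3,3.5,0.6,0.37,0,0.62,0],
    [-7.4,4.1,0.8,0.43,0,0.72,0],
    [-8.3,4.7,0.9,0.49,0,0.81,0],
    [-9,5.1,1,0.529,0,0.877,0],
    [-9,5.1,1,0.529,0,0.877,0]
  ]
}}

```text
t: 21.33
tool_pos: [0.5259, -0.0293, 0.3153]
ee_rot: [-2.82, 0.301, -0.171]
force: [-1.2, -1.0, -0.5]
width: 0.0204
```

```bash
python3 plan.py Babove
```

```text
t 21.33 q [ 1.27  0.14 -1.17  1.84 -0.18  1.13 -1.61] tcp [ 0.5259 -0.0293  0.3153] F [-1.2 -1.  -0.5] w 0.0204
L tcp mm [-262.4 -197.4  149.8]
E tcp mm [-216.4  184.2  204.6]
Babove [ 2.59 21.64 10.31] [0.546 0.009 0.909] 60.8
```

>>> {"name": "step_arm", "arguments": {
  "commands": [
    [0.1,1.2,0.5,0.06,0,0.1,0],
    [0.3,3,1.3,0.12,0,0.21,0],
    [0.5,5.5,2.4,0.19,0,0.32,0],
    [0.8,8.3,3.7,0.26,0,0.43,0],
    [1.2,11.2,5.2,0.33,0,0.54,0],
    [1.5,14,6.5,0.39,0,0.65,0],
    [1.8,16.7,7.8,0.45,0,0.76,0],
    [2.2,19.2,9,0.51,0.005,0.85,0],
    [2.5,20.9,9.9,0.54,0.009,0.9,0],
    [2.6,21.5,10.2,0.546,0.009,0.909,0]
  ]
}}

```text
t: 22.17
tool_pos: [0.528, -0.2038, 0.1535]
ee_rot: [-1.918, 1.257, -0.042]
force: [-1.8, -0.3, -1.3]
width: 0.0203
```

```bash
python3 - <<'E'
from meas import *
c=imaging.capture("top"); meas(c)
E
python3 plan.py Babove Bplace
```

```text
tan n 706 med z 84.3 normal [0.013 0.005 1.   ] rect xy [-89.5   5.5] [82.1 82. ] 0.6 x [-128.9  -51.6] y [-34.9  45.2] sd 1.1
t 22.22 q [ 1.45  0.64 -0.9   1.91 -0.47  0.89 -1.75] tcp [ 0.5289 -0.2033  0.1547] F [-0.1 -1.2 -1.7] w 0.0203
L tcp mm [-156.9 -369.2   25.7]
E tcp mm [-115.2   13.5   75.5]
Babove [ 0.25  0.4  -0.36] [-0.001  0.006  0.004] 0.4
Bplace [0.4  4.   0.69] [-0.  0.  0.] 0.0
```

>>> {"name": "step_arm", "arguments": {
  "commands": [
    [0.2,0.5,-0.05,0,0.006,0.004,0],
    [0.4,1.2,-0.1,0,0.006,0.004,0],
    [0.46,2,-0.15,0,0.006,0.004,0],
    [0.46,2.7,-0.15,0,0.006,0.004,0],
    [0.46,3.4,-0.15,0,0.006,0.004,0],
    [0.46,3.95,-0.15,0,0.006,0.004,0],
    [0.46,3.95,-0.15,0,0.006,0.004,0],
    [0.46,3.95,-0.15,0,0.006,0.004,0]
  ]
}}

```text
t: 22.88
tool_pos: [0.5025, -0.2143, 0.132]
ee_rot: [-1.918, 1.261, -0.052]
force: [0.1, 0.1, -1.0]
width: 0.0202
```

```bash
python3 plan.py Bplace; python3 - <<'E'
from meas import *
c=imaging.capture("top"); meas(c)
E
```

```text
t 22.88 q [ 1.5   0.66 -0.88  1.95 -0.46  0.87 -1.69] tcp [ 0.5025 -0.2143  0.132 ] F [ 0.1  0.1 -1. ] w 0.0202
L tcp mm [-157.4 -375.5  -10.3]
E tcp mm [-115.8    8.4   39.2]
Bplace [0.24 0.78 0.65] [-0.003 -0.003  0.002] 0.3
tan n 712 med z 49.4 normal [0.012 0.004 1.   ] rect xy [-92.1   0.3] [82.3 82.8] 0.1 x [-130.   -52.2] y [-39.5  40.6] sd 1.2
```

>>> {"name": "step_arm", "arguments": {
  "commands": [
    [0,0.2,0,0,0,0,0],
    [0,0.4,0,0,0,0,0],
    [0,0.6,0,0,0,0,0],
    [0.1,0.6,0.17,0,0,0,0],
    [0.2,0.65,0.35,0,0,0,0],
    [0.25,0.65,0.45,0,0,0,0],
    [0.25,0.65,0.45,0,0,0,0]
  ]
}}

```text
t: 23.52
tool_pos: [0.5014, -0.2141, 0.1238]
ee_rot: [-1.919, 1.26, -0.052]
force: [0.1, -0.3, -0.7]
width: 0.0199
```

```bash
python3 plan.py Bplace; python3 - <<'E'
from meas import *
c=imaging.capture("top"); meas(c)
E
```

```text
t 23.52 q [ 1.5   0.68 -0.88  1.95 -0.46  0.86 -1.68] tcp [ 0.5014 -0.2141  0.1238] F [ 0.1 -0.3 -0.7] w 0.0199
L tcp mm [-151.9 -375.1  -16.3]
E tcp mm [-110.2    8.8   33.2]
Bplace [-0.    0.17  0.14] [-0.003 -0.002  0.003] 0.3
tan n 714 med z 43.3 normal [ 0.008 -0.003  1.   ] rect xy [-85.6   0.9] [82.  84.6] 89.1 x [-122.9  -46.1] y [-39.6  41. ] sd 1.2
```

>>> {"name": "step_arm", "arguments": {
  "commands": [
    [0,0.1,0,0,0,0,0],
    [0.05,0.15,0.09,0,0,0,0],
    [0.1,0.2,0.17,0,0,0,0],
    [0.1,0.2,0.17,0,0,0,0],
    [0.1,0.2,0.17,0,0,0,0]
  ]
}}

```text
t: 23.98
tool_pos: [0.5016, -0.2146, 0.1227]
ee_rot: [-1.918, 1.258, -0.053]
force: [-2.6, -1.4, 5.9]
width: 0.0203
```

```bash
python3 plan.py Bplace
```

```text
t 23.98 q [ 1.5   0.68 -0.88  1.95 -0.46  0.86 -1.68] tcp [ 0.5016 -0.2146  0.1227] F [-2.6 -1.4  5.9] w 0.0203
L tcp mm [-150.9 -375.6  -16.9]
E tcp mm [-109.3    8.3   32.6]
Bplace [-0.09  0.11  0.09] [-0.005 -0.002  0.004] 0.4
```

>>> {"name": "step_arm", "arguments": {
  "commands": [
    [0,0.05,0,0,0,0,0.28],
    [0,0.05,0,0,0,0,0.32],
    [0,0.05,0,0,0,0,0.4],
    [0,0.05,0,0,0,0,0.5],
    [0,0.05,0,0,0,0,0.5],
    [0,0.05,0,0,0,0,0.5],
    [0,0,-1,0,0,0,0.5],
    [0,0,-2.5,0,0,0,0.5],
    [0,0,-4.5,0,0,0,0.5],
    [0,0,-7.5,0,0,0,0.5]
  ]
}}

```text
t: 24.82
tool_pos: [0.467, -0.2578, 0.1711]
ee_rot: [-1.919, 1.256, -0.047]
force: [0.3, -0.4, 0.1]
width: 0.0426
```

>>> {"name": "step_arm", "arguments": {
  "commands": [
    [0,0,-3,0,0,0,0.5],
    [0,0,-5,0,0,0,0.5],
    [0,0,-5,0,0,0,0.5]
  ]
}}

```text
t: 25.07
tool_pos: [0.4453, -0.2967, 0.2064]
ee_rot: [-1.919, 1.268, -0.063]
force: [0.7, 0.0, -0.6]
width: 0.0427
```

```bash
python3 plan.py; python3 - <<'E'
from meas import *
c=imaging.capture("top"); meas(c)
c2=imaging.capture("side")
a=cv2.resize(c2["frame"][130:290,320:480],None,fx=2.5,fy=2.5,interpolation=cv2.INTER_CUBIC); b=cv2.resize(c["frame"][180:340,310:470],None,fx=2.5,fy=2.5,interpolation=cv2.INTER_CUBIC)
cv2.imwrite("pics/final.png",np.hstack([a,b])[:,:,::-1])
E
```

```text
t 25.07 q [ 1.65  0.56 -0.88  1.85 -0.45  1.12 -1.67] tcp [ 0.4453 -0.2967  0.2064] F [ 0.7  0.  -0.6] w 0.0427
L tcp mm [-259.8 -446.7  -16.5]
E tcp mm [-220.   -60.1   31. ]
tan n 842 med z 42.9 normal [ 0.012 -0.002  1.   ] rect xy [-85.7   0.2] [86.3 82. ] 0.9 x [-125.2  -44.5] y [-39.4  40.2] sd 1.2
```

View pics/final.png

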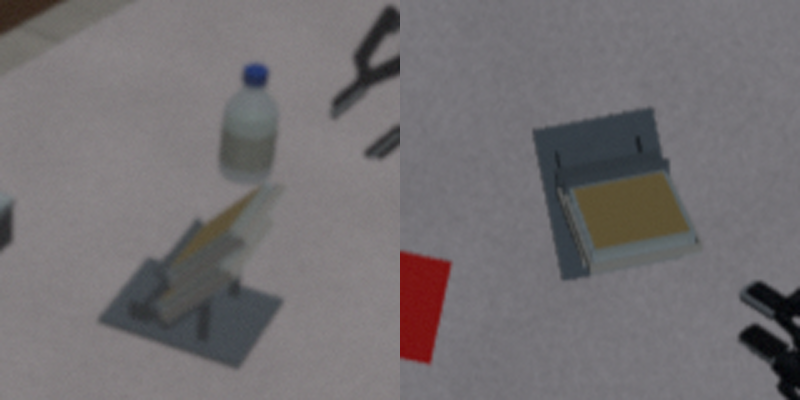

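Both dishes lie shingled and lid down (side crop (220,250)). The upper base is at z = 42.9 mm, x = -85.7 and y = 0.2, against 42, -86.5 and 0 expected. I hand the job in.

```bash
python3 -c "
from bench import r
print(r.close_job())"
```

```text
the job is handed in; nothing more can be done
None
```

I turned both dishes over and stacked them lid down, shingled, on the formerly empty stand, then handed the job in at about 25 s of the 64 s allowed. I gripped each one by base and lid together at its upper edge. The former top dish is now the lower one.

My last checks, in the empty stand's frame:

| Dish | Base underside z (expected) | Tilt from the plate | Mid-width offset | Position along the slope |
|---|---|---|---|---|
| Lower (checked before the second went on) | 21.9 mm (21) | about 0.01 rad | -0.4 mm | about -50 mm (-50.5) |
| Upper (after release) | 42.9 mm (42) | about 0.01 rad | 0.2 mm | -85.7 mm (-86.5) |

- **State at hand-in:** In the last picture both dishes looked closed, and the gripper stood clear with about zero force.
- **Not re-measured:** After the upper dish went on I checked the lower one only by eye. I did not measure the bottle, tip box, tube rack or timer again; the arm never worked close to them, and the bottle looked unmoved.
- **Early detour:** The arm first ran into joint limits. I worked out its geometry from the readings and re-approached with the tool tilted 30 degrees in the plate's plane.
- **Position offsets:** A few moves settled 3 to 6 mm off target, and I corrected them before gripping or releasing.

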